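# Put the mixed-up lids back on their own jars

### The arm

A 6-joint arm with a two-finger parallel gripper is mounted at the origin on the work surface. World frame = base frame: x ahead of the robot, y to its left, z up, the work surface at z = 0. Lengths are in m, angles in rad, forces in N, time in s.
With the tool pointing down it reaches from about 0.35 to 0.85 m from the base axis. Payload 8.1 kg.
Tool frame: the origin (TCP) lies at the very end of the fingers, on their centre line; the grasp point (between the pads) lies 19 mm behind it; z points along the fingers, y is the line along which they close (so a half turn about z gives the same grasp; the last joint's range is limited). The gripper opens to 85 mm and grips with 20 to 120 N. Pads are 22 mm wide; open, the fingers measure 114 mm over their backs; the gripper's body (76 mm by 85 mm) begins 54 mm behind the grasp point. The pads swing forward as they close: fully open they stand 13 mm farther back than shut.
Start: joints at [1.151, 0.13, 1.488, -0, 1.523, -0.085], TCP at [0.197, 0.567, 0.207] pointing down, gripper open.
Joint ranges: [-2.96, 2.96], [-0.89, 2.26], [0.02, 2.5], [-1.34, 4.48], [0, 2.73], [-2.66, 2.66]. Speed limits (rad/s): [2.39, 2.39, 2.79, 3.14, 3.14, 3.14].

### API

Orientations are given as a unit quaternion [w, x, y, z].
In Python, from station import get_state, snapshot, camera_info, hand_in gives the robot as it stands.
- The arm moves only by the tool arm_command, never from a script. Its argument "targets" is a list of rows, each a list of 3 entries, a list of its own where there are three numbers: the shift along the tool's x, y, z in m, then the turn, a rotation vector about the tool's x, y, z in degrees, then the finger opening in m, from 0 to 0.0854. In form: [[[tx, ty, tz], [ax, ay, az], gripper], ...]. A call has 1 to 8 rows; each row shifts and turns the commanded pose from where the row before left it, along the tool's axes as they then stand; what a row does not reach is not made up. A row lasts 1/12 s, in which the tool goes at most 41.7 mm and 7.16 degrees, less where a joint would pass 70% of its speed; a pose out of reach is approached as far as the arm can. A call is refused whole if a number of a shift passes 0.0417 or a number of a turn 7.16, either way. A call with a gripper value outside its range is refused whole. The fingers move at their own pace and stop on an object; "squeeze" is the grip in N (left out, the last holds). Time passes only in rows, so rows that do not move let the fingers close. It gives the time, the measured TCP pose, the force, the opening and the grip force at its end, in the units of the state.
- get_state(): the state, without advancing time (a new reading comes with each control period).
- snapshot(name): name is "scene" or "top" or "wrist"; returns the picture (480x640x3 uint8, red, green, blue); there is no depth.
- camera_info(name): a dict with "fx", "fy", "cx", "cy" (pixels), "cam_to_world" (4x4, takes a point from camera to world coordinates). Camera axes: x right, y up, looking along -z (the intrinsics and any distortion apply to the point x, -y, -z); pixel columns grow to the right and rows downward; lengths in m; the calibration is good to about 2 mm. A picture is of the moment at which its call begins: read the wrist's pose just before it. camera_info takes no time and is no camera call; for the wrist camera it gives the pose at the moment of the call.
- hand_in(): hands the job in; it is judged then, once.
The state is a dict: "time_s": time; "joint_pos": joint angles; "qd": joint speeds; "effort": joint torques, N m; "position": TCP position; "tool_rot": TCP orientation; "contact_force": force on the tool from outside, world axes, zero at the start; "ft_torque": the same for the moment, N m; "opening": finger opening in m; "grasp_force": force on a finger pad.
Only numpy, scipy, OpenCV 4.12 (cv2) and the standard library are available. Lean on these libraries where they do the work, as an engineer would, in place of code of your own. Each camera call takes 0.05 s, during which the arm holds its last target. There are 200 camera calls.

### The job

The three clay jars have each been given another jar's lid. Put every lid back on the jar whose shape it shares, fully down in the mouth, with the square lid's sides squared up to its jar and the oval lid lying the long way of its jar; the empty plaster stand is free for a lid on the way. Set the lids down gently without dropping or tipping them, leave the jars standing where they are, and do not disturb the pot, the tub or the bowl of tools.

Things in the scene. Friction and masses are not known exactly. Their poses are not given: they have to be found in the camera images.
- lid_round: Pale clay lid: round plate 84 mm across, 8 mm thick; on top a round knob 24 mm wide, 32 mm high, to grip from above; below, a round boss 43 mm wide, 8 mm deep, fits any jar's mouth. Origin: centre of the boss underside, z up; plate top +16 mm, knob top +48 mm. 0.13 kg. Starts on the square jar.
- lid_square: Pale clay lid: square plate 80 x 80 mm, 8 mm thick; on top a 24 x 24 mm square knob in line with the sides, 32 mm high, to grip from above; below, a round boss 43 mm wide, 8 mm deep, fits any jar's mouth. Origin: centre of the boss underside, z up; plate top +16 mm, knob top +48 mm. x, y: along the sides. 0.14 kg. Starts on the oval jar.
- lid_oval: Pale clay lid: oval plate 112 x 80 mm, 8 mm thick; on top a bar knob 42 mm long (along x), 20 mm thick, 32 mm high, to grip from above; below, a round boss 43 mm wide, 8 mm deep, fits any jar's mouth. Origin: centre of the boss underside, z up; plate top +16 mm, knob top +48 mm. x: the long way. 0.16 kg. Starts on the round jar.
- jar_round: Round grey clay jar, 120 mm across at its widest (shows around any lid from above), narrowing to a round collar 74 mm outside, flat rim 100 mm up, mouth 62 mm wide. Origin: centre of the foot, z up. Loose, 0.9 kg. A lid is fully down when its origin is 92 mm above this one (plate on rim, boss in mouth, 9 mm sideways play).
- jar_square: Square grey clay jar, 114 x 114 mm at its widest (shows around any lid from above), narrowing to a round collar 74 mm outside, flat rim 100 mm up, mouth 62 mm wide. Origin: centre of the foot, z up. x, y: along the sides. Loose, 0.9 kg. A lid is fully down when its origin is 92 mm above this one (plate on rim, boss in mouth, 9 mm sideways play).
- jar_oval: Oval grey clay jar, 156 x 112 mm at its widest (shows around any lid from above), narrowing to a round collar 74 mm outside, flat rim 100 mm up, mouth 62 mm wide. Origin: centre of the foot, z up. x: the long way. Loose, 0.9 kg. A lid is fully down when its origin is 92 mm above this one (plate on rim, boss in mouth, 9 mm sideways play).
- plaster_stand: Low white plaster cylinder, 140 mm across, its flat top 85 mm above the table, fixed, empty at the start: a free place to set a lid down (it stands there on its boss). Origin: centre of its underside, on the table.
- small_pot: Bystander: small dark raw-clay pot with a flared rim, 80 mm across, 70 mm high, beyond the jars. Origin: centre of its foot. Leave it alone.
- water_tub: Bystander: open white plastic tub, 88 mm across, 85 mm high, beyond the jars. Origin: centre of its foot. Leave it alone.
- tool_bowl: Bystander: terracotta bowl, 140 mm across, 62 mm high, with modelling tools standing up to about 155 mm, to the robot's left of the jars. Origin: centre of its foot. Leave it alone.
There are look-alikes about, which are no part of the job. Leave any blue or red look-alike of the lid_oval alone.

How it is judged:
By the outcome, as a careful person would: the job done as asked, in the order asked, and still so for the second after the job is handed in, with the robot touching nothing.
It also fails if it takes over 112 s, if anything falls off the work surface, if the arm or the gripper's body presses on something with over 40 N, if the wrist force passes 120 N, or if a joint passes its speed limit or range.

## Working session

There is one attempt and no reset: what is moved stays moved. The work goes in short steps, Python scripts to look and compute and a tool call to move; the robot and the scene stay as the last step left them, time stands still between calls to the robot, and variables do not carry over. Pictures are saved under pics/ and viewed, at most 14 in all, crops included, and the job is handed in when it is done.

Besides the shell and the picture viewer there is one more tool, called after "Request:" by a JSON object that holds its "api" and its "payload", one argument or row to a line. arm_command: Moves the arm, as the interface text tells. Its arguments: {"type":"object","properties":{"targets":{"type":"array"},"squeeze":{"type":"number"}},"required":["targets"]}

```bash
mkdir -p pics; ls; python3 - <<'E'
from station import *
import cv2,json
s=get_state();print({k:s[k] for k in('time_s','position','tool_rot','opening')})
for n in('top','scene'):
    cv2.imwrite(f'pics/{n}0.png',snapshot(n)[:,:,::-1]);c=camera_info(n);print(n,c)
E
```

```text
pics
{'time_s': 0.0, 'position': array([0.19687225, 0.56614976, 0.20564963]), 'tool_rot': array([-2.36490392e-04,  1.66622619e-01,  9.86020314e-01, -8.87250668e-04]), 'opening': 0.08537229067350466}
top {'fx': 551.0640996495508, 'fy': 551.0640996495508, 'cx': 314.7149893078614, 'cy': 237.61178871078147, 'cam_to_world': array([[ 0.00853253,  0.99177144, -0.12773645,  0.35830692],
       [-0.99971764,  0.01129361,  0.02090684,  0.06806384],
       [ 0.02217741,  0.12752199,  0.99158777,  1.78765561],
       [ 0.        ,  0.        ,  0.        ,  1.        ]])}
scene {'fx': 567.2193573957832, 'fy': 567.2193573957832, 'cx': 312.12680314559464, 'cy': 248.73427098966133, 'cam_to_world': array([[ 0.04424246, -0.62562408,  0.77886912,  1.82750647],
       [ 0.99873333,  0.00899566, -0.04950577, -0.01667623],
       [ 0.02396555,  0.78007281,  0.62522961,  1.09311982],
       [ 0.        ,  0.        ,  0.        ,  1.        ]])}
```

View pics/top0.png

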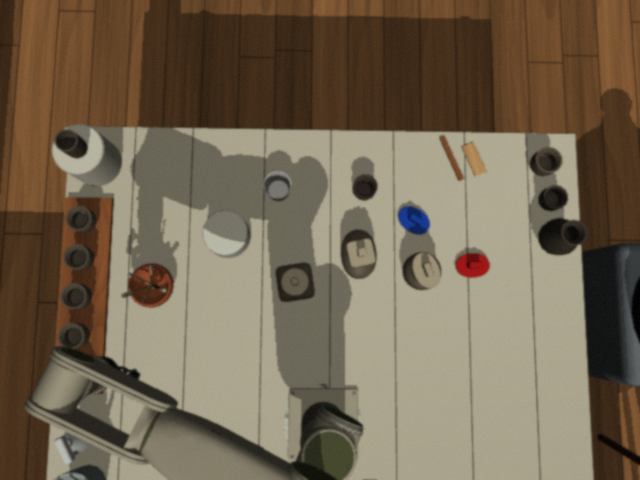

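View pics/scene0.png

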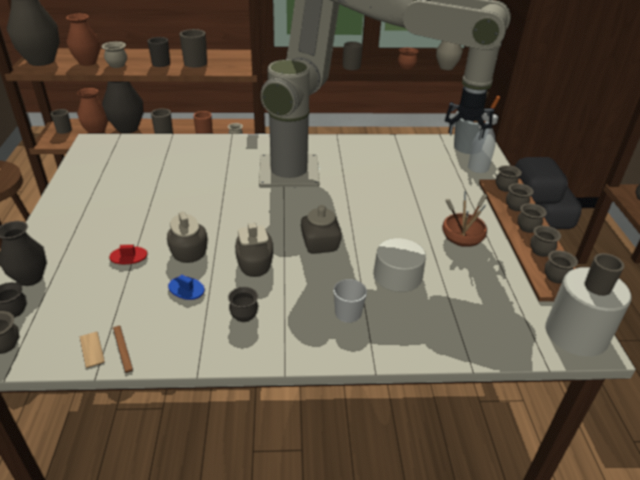

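The top view shows the square jar with the round lid (295,281), the oval jar with the square lid (360,253), the round jar with the oval lid (424,268) and the stand (227,233). The scene view agrees. Next I'll get coarse positions.

```bash
cat > h.py <<'E'
from station import *
import numpy as np, cv2
from scipy.spatial.transform import Rotation as R
def cast(ci,uv,z):
    uv=np.atleast_2d(uv).astype(float);M=ci['cam_to_world']
    d=np.c_[(uv[:,0]-ci['cx'])/ci['fx'],-(uv[:,1]-ci['cy'])/ci['fy'],-np.ones(len(uv))]@M[:3,:3].T
    return M[:3,3]+d*((z-M[2,3])/d[:,2])[:,None]
def rot(s): q=s['tool_rot'];return R.from_quat([q[1],q[2],q[3],q[0]])
def delta(goal,yaw=None,p=None,r=None):
    """tool-frame shift (m) to goal; turn (deg rotvec) to point down with tool y at world yaw (deg, mod 180)"""
    s=get_state();r=r or rot(s);p=s['position'] if p is None else p
    out=r.inv().apply(np.array(goal)-p);t=None
    if yaw is not None:
        c=[]
        for k in(0,180):
            a=np.radians(yaw+k);y=np.array([np.cos(a),np.sin(a),0]);z=np.array([0,0,-1.]);x=np.cross(y,z)
            c.append((r.inv()*R.from_matrix(np.c_[x,y,z])).as_rotvec(degrees=True))
        t=min(c,key=np.linalg.norm)
    return out.round(4),t if t is None else t.round(2)
E
python3 - <<'E'
from h import *
c=camera_info('top')
for n,uv,z in[('jsq/knob',(295,281),.14),('jov/knob',(360,253),.14),('jrd/knob',(429,266),.14),('stand',(227,233),.085),('bowl',(150,285),.06),('pot',(364,187),.07),('tub',(277,185),.085)]: print(n,cast(c,uv,z).round(3))
print(delta([.55,-.05,.42],90)); s=get_state(); w=camera_info('wrist');print(w,rot(s).as_matrix().round(3)); print(s['joint_pos'])
E
```

```text
jsq/knob [[0.439 0.091 0.14 ]]
jov/knob [[ 0.525 -0.103  0.14 ]]
jrd/knob [[ 0.488 -0.311  0.14 ]]
stand [[0.589 0.305 0.085]]
bowl [[0.427 0.542 0.06 ]]
pot [[ 0.744 -0.124  0.07 ]]
tub [[0.743 0.152 0.085]]
(array([-0.5359, -0.4663, -0.2136]), array([ -0.09,  -0.02, -19.18]))
{'fx': 342.30768528745466, 'fy': 342.30768528745466, 'cx': 318.8843091427781, 'cy': 234.17435978950184, 'cam_to_world': array([[ 0.32710184, -0.90986566, -0.25524275,  0.13188448],
       [ 0.94498488,  0.31413654,  0.09122391,  0.58889044],
       [-0.00282043, -0.27104005,  0.96256394,  0.37358559],
       [ 0.        ,  0.        ,  0.        ,  1.        ]])} [[-0.944  0.329 -0.001]
 [ 0.329  0.944 -0.002]
 [ 0.    -0.002 -1.   ]]
[ 1.15064633e+00  1.31113395e-01  1.48916861e+00 -7.62847529e-06
  1.52298814e+00 -8.53835758e-02]
```

```bash
python3 - <<'E'
from h import *
print(delta([.46,0.02,.38],90))
E
```

```text
(array([-0.4279, -0.4297, -0.1736]), array([ -0.09,  -0.02, -19.18]))
```

Request:
{"api": "arm_command", "payload": {
  "targets": [
    [[-0.02,-0.02,-0.025],[0,0,0],0.085],
    [[-0.027,-0.027,-0.015],[0,0,0],0.085],
    [[-0.027,-0.027,-0.015],[0,0,0],0.085],
    [[-0.027,-0.027,-0.015],[0,0,0],0.085],
    [[-0.027,-0.027,-0.015],[0,0,0],0.085],
    [[-0.027,-0.027,-0.015],[0,0,0],0.085],
    [[-0.027,-0.027,-0.015],[0,0,0],0.085],
    [[-0.027,-0.027,-0.015],[0,0,0],0.085]
  ]
}}

```text
time_s: 0.77
position: [0.3259, 0.2988, 0.3371]
tool_rot: [-0.0, 0.166, 0.986, -0.0]
contact_force: [1.4, 0.4, -0.1]
opening: 0.0851
grasp_force: 0.0
```

Request:
{"api": "arm_command", "payload": {
  "targets": [
    [[-0.027,-0.027,-0.01],[0,0,0],0.085],
    [[-0.027,-0.027,-0.01],[0,0,0],0.085],
    [[-0.027,-0.027,-0.01],[0,0,0],0.085],
    [[-0.027,-0.027,-0.01],[0,0,0],0.085],
    [[-0.027,-0.027,0],[0,0,0],0.085],
    [[-0.027,-0.027,0],[0,0,-6.4],0.085],
    [[-0.027,-0.027,0],[0,0,-6.4],0.085],
    [[0,0,0],[0,0,-6.4],0.085]
  ]
}}

```text
time_s: 1.43
position: [0.446, 0.06, 0.3755]
tool_rot: [-0.001, 0.005, 1.0, -0.001]
contact_force: [1.8, 0.0, 0.7]
opening: 0.085
grasp_force: 0.0
```

```bash
python3 - <<'E'
from h import *
s=get_state();print(s['time_s'],s['position'],s['tool_rot'],s['contact_force'],s['qd'].round(2))
c=camera_info('wrist');im=snapshot('wrist');cv2.imwrite('pics/w1.png',im[:,:,::-1]);np.save('w1c.npy',c,allow_pickle=True)
E
```

```text
1.4333 [0.44597099 0.06001542 0.37551116] [-5.36459606e-04  5.36480403e-03  9.99984830e-01 -1.12723741e-03] [1.82511459 0.02308195 0.73317107] [ 0.08 -0.03  0.02  0.04  0.03 -1.23]
```

View pics/w1.png

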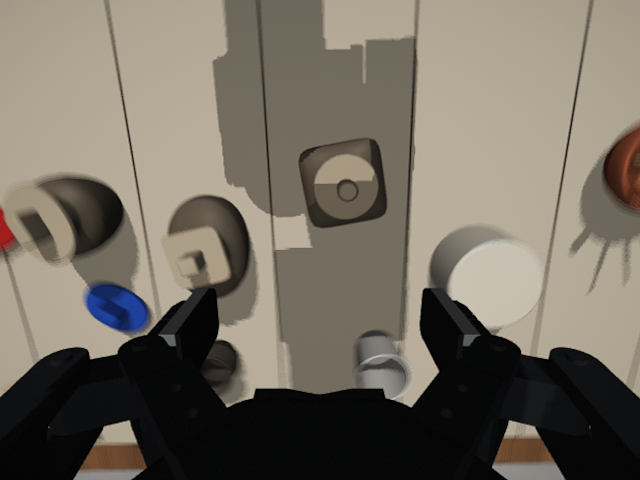

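Wrist view: round knob at (347,190) on the square jar (343,184), square lid on the oval jar (195,260), oval lid on the round jar (40,222), stand (490,285).

```bash
python3 - <<'E'
from h import *
c=np.load('w1c.npy',allow_pickle=True).item()
im=cv2.imread('pics/w1.png')
for n,uv,z in[('rknob',(347.5,190),.14),('jsq',(343,184),.05),('sqknob',(190,264),.14),('ovknob',(34,229),.14),('stand',(497,285),.085)]: print(n,cast(c,uv,z).round(4))
# circle of the round knob
h=[cast(c,p,.108)[0].round(4) for p in((314,187),(379,187),(346,221))];print('plate L,R,bottom',h)
cv2.imwrite('pics/w1c.png',cv2.resize(im[120:280,140:420],None,fx=2.8,fy=2.8,interpolation=cv2.INTER_CUBIC))
print(delta([.44,.09,.22],90))
E
```

```text
rknob [[0.4363 0.0929 0.14  ]]
jsq [[0.4408 0.0934 0.05  ]]
sqknob [[ 0.5278 -0.1037  0.14  ]]
ovknob [[ 0.4808 -0.2896  0.14  ]]
stand [[0.5841 0.3155 0.085 ]]
plate L,R,bottom [array([0.4368, 0.0527, 0.108 ]), array([0.4375, 0.1354, 0.108 ]), array([0.4816, 0.094 , 0.108 ])]
(array([0.0047, 0.0278, 0.1556]), array([-0.04, -0.11, -0.1 ]))
```

View pics/w1c.png

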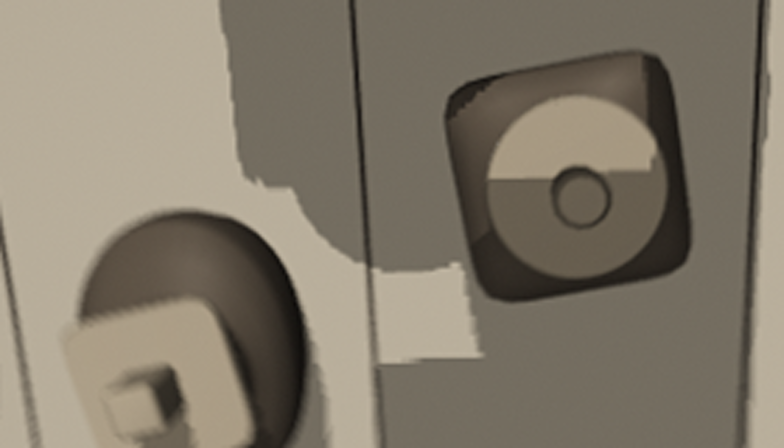

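Request:
{"api": "arm_command", "payload": {
  "targets": [
    [[0.004,0.018,0.035],[0,0,0],0.06],
    [[0.002,0.008,0.04],[0,0,0],0.06],
    [[0,0.004,0.04],[0,0,0],0.06],
    [[0,0,0.04],[0,0,0],0.06],
    [[0,0,0.025],[0,0,0],0.06],
    [[0,0,0.015],[0,0,0],0.06],
    [[0,0,0],[0,0,0],0.06],
    [[0,0,0],[0,0,0],0.06]
  ]
}}

```text
time_s: 2.15
position: [0.4375, 0.0958, 0.1812]
tool_rot: [-0.001, 0.006, 1.0, -0.0]
contact_force: [0.5, 0.9, -0.5]
opening: 0.0598
grasp_force: 0.0
```

```bash
python3 - <<'E'
from h import *
s=get_state();print(s['position'],s['contact_force'])
c=camera_info('wrist');im=snapshot('wrist');cv2.imwrite('pics/w2.png',im[:,:,::-1]);np.save('w2c.npy',c,allow_pickle=True)
print(delta([.438,.0935,.113],90))
E
```

```text
[0.43752813 0.09583815 0.18119988] [ 0.46805581  0.91640687 -0.49496512]
(array([ 0.0007, -0.0023,  0.0697]), array([ 0.01,  0.04, -0.63]))
```

View pics/w2.png

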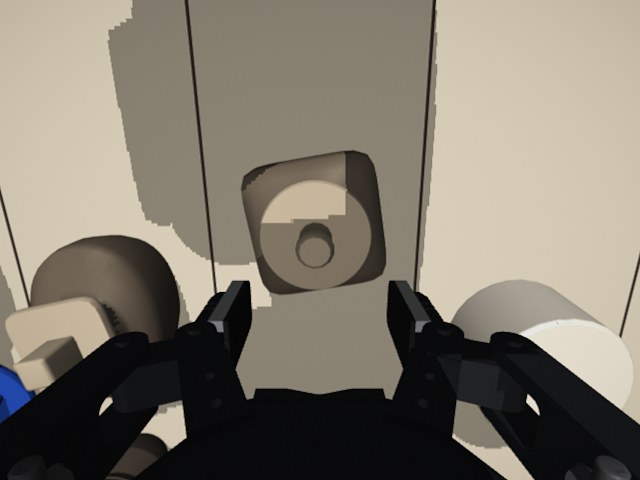

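The wrist view shows the knob top at (315,251), between the fingers (centre column about 318), with the jar outline around it and the stand on the right.

```bash
python3 - <<'E'
from h import *
c=np.load('w2c.npy',allow_pickle=True).item()
print(cast(c,(315,251),.14).round(4), [cast(c,p,.108)[0].round(4) for p in((260,235),(371.5,235),(316,290),(316,180))])
g=lambda p:cast(c,p,.06)[0,:2]
for a,b in(((262,162),(345,151)),((270,294),(370,281)),((246,215),(258,270)),((376,180),(386,240))):
    d=g(b)-g(a);print(np.degrees(np.arctan2(d[1],d[0]))%90)
print('outline corners',[g(p).round(4) for p in ((242,182),(385,240),(370,281),(262,162))])
print('stand', [cast(c,p,.085)[0].round(4) for p in((580,318),(634,375))])
E
```

```text
[[0.4385 0.0931 0.14  ]] [array([0.4365, 0.0524, 0.108 ]), array([0.4372, 0.134 , 0.108 ]), array([0.4807, 0.0929, 0.108 ]), array([0.3968, 0.0939, 0.108 ])]
6.812933679896091
7.51732514263
8.328639788536154
11.440910858628925
outline corners [array([0.4035, 0.0311]), array([0.4555, 0.1535]), array([0.4944, 0.1415]), array([0.3871, 0.0488])]
stand [array([0.5195, 0.319 , 0.085 ]), array([0.5774, 0.379 , 0.085 ])]
```

Request:
{"api": "arm_command", "payload": {
  "targets": [
    [[-0.001,-0.0025,0.02],[0,0,0],0.05],
    [[0,0,0.02],[0,0,0],0.05],
    [[0,0,0.018],[0,0,0],0.05],
    [[0,0,0.01],[0,0,0],0.05],
    [[0,0,0],[0,0,0],0.05],
    [[0,0,0],[0,0,0],0.02],
    [[0,0,0],[0,0,0],0.015],
    [[0,0,0],[0,0,0],0.015]
  ],
  "squeeze": 40
}}

```text
time_s: 2.87
position: [0.4408, 0.0929, 0.1157]
tool_rot: [0.002, 0.005, 1.0, 0.0]
contact_force: [-0.9, -0.2, 5.0]
opening: 0.0157
grasp_force: 2.5
```

Request:
{"api": "arm_command", "payload": {
  "targets": [
    [[0,0,0],[0,0,0],0.015],
    [[0,0,0],[0,0,0],0.015],
    [[0,0,0],[0,0,0],0.015]
  ]
}}

```text
time_s: 3.12
position: [0.4409, 0.0929, 0.1157]
tool_rot: [0.002, 0.005, 1.0, 0.0]
contact_force: [-0.6, -0.1, 6.7]
opening: 0.0145
grasp_force: 3.4
```

```bash
python3 - <<'E'
from h import *
cv2.imwrite('pics/w3.png',snapshot('wrist')[:,:,::-1])
E
```

```text
(no output)
```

View pics/w3.png

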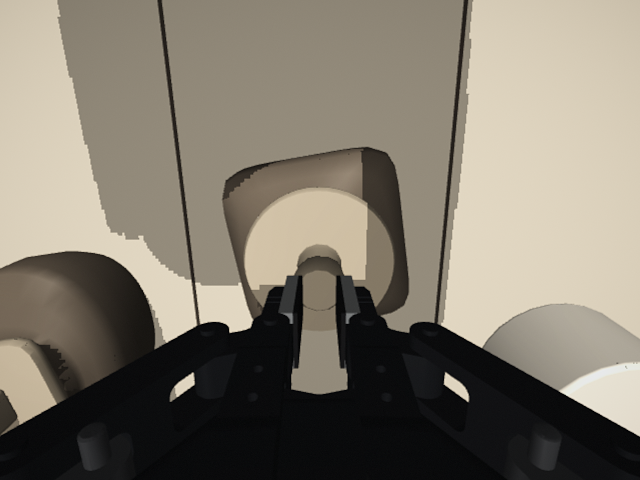

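The fingers straddle the knob (top circle about (320,286)), but the 14.5 mm opening is narrower than the 24 mm knob. I'll check by projecting points.

```bash
cat >> h.py <<'E'
def proj(ci,P):
    M=ci['cam_to_world'];q=(np.atleast_2d(P)-M[:3,3])@M[:3,:3]
    return np.c_[ci['cx']-ci['fx']*q[:,0]/q[:,2],ci['cy']+ci['fy']*q[:,1]/q[:,2]].round(1)
E
python3 - <<'E'
from h import *
s=get_state();c=camera_info('wrist');p=s['position'];r=rot(s)
print(s['opening'],s['grasp_force'],s['contact_force'],s['position'])
for n,o in(('tcp',[0,0,0]),('grasp',[0,0,-.019]),('tip y+',[0,.0075,0]),('tip y-',[0,-.0075,0]),('tip12 y+',[0,.012,0]),('tip12 edge',[0.011,.012,0]),('tip7 edge',[0.011,.007,0]),('gr12 edge',[0.011,.012,-.019]),('-gr12 edge',[-0.011,.012,-.019])): print(n,proj(c,p+r.apply(o)))
print('knobtop',proj(c,[[.4387,.0932,.14],[.4507,.0932,.14],[.4267,.0932,.14],[.4387,.1052,.14]]))
print('knobtop center cast',cast(c,(320,286),.14), [cast(c,q,.108)[0].round(4) for q in((244,257),(396,257),(320,187))])
E
```

```text
0.014843843131884476 3.3491439347562846 [-0.37075721 -0.67665622  5.94690572] [0.4408746  0.09294692 0.11564162]
tcp [[319.2 273.8]]
grasp [[319.2 289.2]]
tip y+ [[333.5 273.9]]
tip y- [[305.  273.8]]
tip12 y+ [[342.  273.9]]
tip12 edge [[342.5 254.1]]
tip7 edge [[332.8 254.1]]
gr12 edge [[345.1 267.5]]
-gr12 edge [[344.1 310.2]]
knobtop [[319.8 290. ]
 [320.  313.6]
 [319.5 265.3]
 [346.  289.8]]
knobtop center cast [[0.43673725 0.0933296  0.14      ]] [array([0.4339, 0.0522, 0.108 ]), array([0.4346, 0.1347, 0.108 ]), array([0.3962, 0.0937, 0.108 ])]
```

```bash
python3 - <<'E'
from h import *
im=cv2.imread('pics/w3.png');cv2.imwrite('pics/w3c.png',np.clip(cv2.resize(im[230:400,220:420],None,fx=3.5,fy=3.5,interpolation=cv2.INTER_CUBIC)*1.6,0,255))
E
```

```text
[ WARN:0@0.049] global loadsave.cpp:1063 imwrite_ Unsupported depth image for selected encoder is fallbacked to CV_8U.
```

View pics/w3c.png

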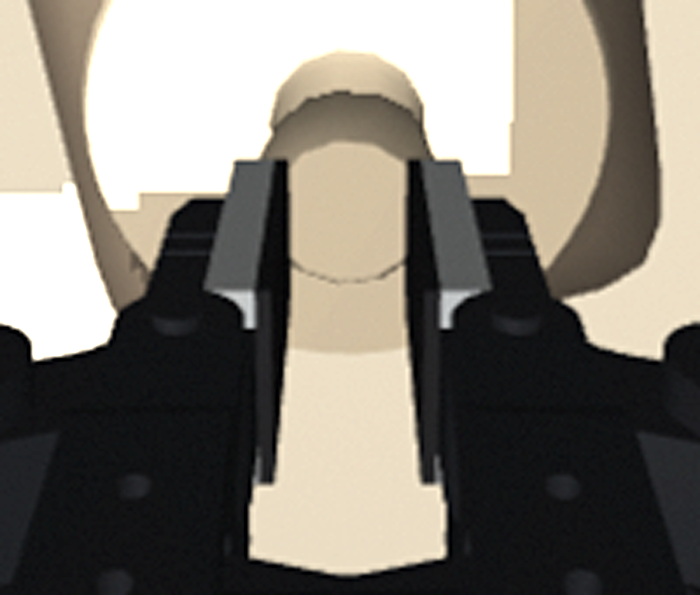

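The finger gap is narrower than the knob and partly hides the knob's top. There is also an upward force of 6 N. So the fingertips are resting on top of the knob, about 24 mm short of the reported TCP. I'll open, raise slightly and probe lower gently.

Request:
{"api": "arm_command", "payload": {
  "targets": [
    [[0,0,-0.008],[0,0,0],0.05],
    [[0,0,0],[0,0,0],0.05],
    [[0,0,0],[0,0,0],0.05],
    [[0,0,0.006],[0,0,0],0.05],
    [[0,0,0.006],[0,0,0],0.05],
    [[0,0,0],[0,0,0],0.05]
  ]
}}

```text
time_s: 3.67
position: [0.4381, 0.0927, 0.1076]
tool_rot: [-0.002, 0.005, 1.0, -0.0]
contact_force: [-0.2, 0.6, -0.8]
opening: 0.0501
grasp_force: 0.0
```

```bash
python3 - <<'E'
from h import *
s=get_state();print(s['position'],s['contact_force'],s['opening'])
im=snapshot('wrist')[:,:,::-1];cv2.imwrite('pics/w4.png',cv2.resize(im[180:400,190:450],None,fx=2.5,fy=2.5))
E
```

```text
[0.43808967 0.09268735 0.10756509] [-0.22786022  0.58145284 -0.78697646] 0.05005415131519975
```

View pics/w4.png

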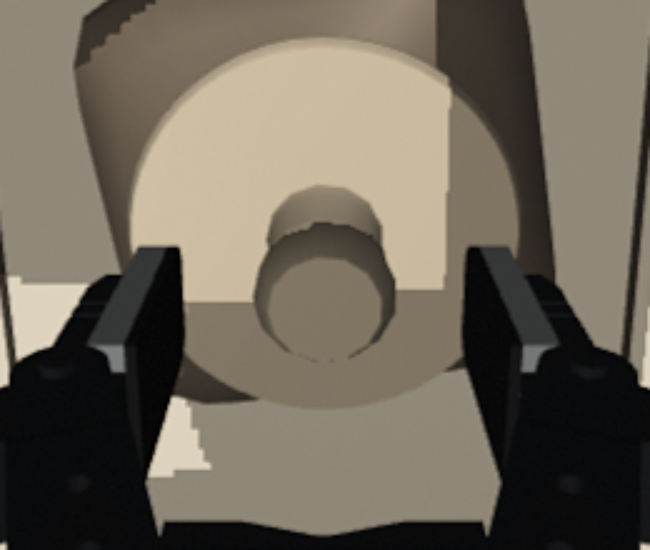

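Tip gap 114 px for 50 mm puts the tips about 3 mm below the knob top, so there is roughly 19 mm still to go down.

Request:
{"api": "arm_command", "payload": {
  "targets": [
    [[0,0,0.004],[0,0,0],0.045],
    [[0,0,0.004],[0,0,0],0.045],
    [[0,0,0.004],[0,0,0],0.045],
    [[0,0,0.004],[0,0,0],0.045],
    [[0,0,0],[0,0,0],0.045]
  ]
}}

```text
time_s: 4.13
position: [0.4387, 0.0927, 0.0925]
tool_rot: [-0.001, 0.005, 1.0, -0.0]
contact_force: [-0.9, -0.3, 0.6]
opening: 0.045
grasp_force: 0.0
```

Request:
{"api": "arm_command", "payload": {
  "targets": [
    [[0,0,0],[0,0,0],0.025],
    [[0,0,0],[0,0,0],0.015],
    [[0,0,0],[0,0,0],0.01],
    [[0,0,0],[0,0,0],0.01]
  ],
  "squeeze": 40
}}

```text
time_s: 4.47
position: [0.4396, 0.0928, 0.0939]
tool_rot: [0.0, 0.005, 1.0, 0.0]
contact_force: [0.2, 0.0, -0.0]
opening: 0.0225
grasp_force: 39.2
```

Gripped (22.5 mm, 39 N). Lifting and carrying it to the stand at about (0.587, 0.308).

Request:
{"api": "arm_command", "payload": {
  "targets": [
    [[0,0,-0.01],[0,0,0],0.01],
    [[0,0,-0.025],[0,0,0],0.01],
    [[0,0,-0.03],[0,0,0],0.01],
    [[-0.008,0.012,-0.01],[0,0,0],0.01],
    [[-0.018,0.026,0],[0,0,0],0.01],
    [[-0.022,0.032,0],[0,0,0],0.01],
    [[-0.022,0.032,0],[0,0,0],0.01],
    [[-0.022,0.032,0],[0,0,0],0.01]
  ]
}}

```text
time_s: 5.13
position: [0.5339, 0.2274, 0.1697]
tool_rot: [0.001, 0.005, 1.0, 0.0]
contact_force: [0.6, -1.2, -0.6]
opening: 0.0224
grasp_force: 39.4
```

Request:
{"api": "arm_command", "payload": {
  "targets": [
    [[-0.022,0.032,0],[0,0,0],0.01],
    [[-0.018,0.026,0],[0,0,0],0.01],
    [[-0.01,0.015,0],[0,0,0],0.01],
    [[-0.005,0.007,0],[0,0,0],0.01],
    [[0,0,0],[0,0,0],0.01],
    [[0,0,0],[0,0,0],0.01]
  ]
}}

```text
time_s: 5.63
position: [0.5883, 0.3048, 0.1686]
tool_rot: [-0.0, 0.005, 1.0, -0.0]
contact_force: [0.4, 0.0, -1.8]
opening: 0.0223
grasp_force: 39.4
```

```bash
python3 - <<'E'
from h import *
s=get_state();print(s['time_s'],s['position'],s['tool_rot'].round(4),s['contact_force'],s['opening'],s['joint_pos'].round(2))
c=camera_info('wrist');im=snapshot('wrist');cv2.imwrite('pics/w5.png',im[:,:,::-1]);np.save('w5c.npy',c,allow_pickle=True)
print('stand proj',proj(c,[[.587,.308,.085],[.517,.308,.085]]))
E
```

```text
5.6333 [0.58833093 0.30478323 0.16864768] [-4.e-04  5.e-03  1.e+00 -4.e-04] [ 0.40366758  0.01501525 -1.80543653] 0.02231352835275066 [ 0.4   0.32  1.34 -0.    1.48 -1.16]
stand proj [[323.5 230.2]
 [323.1 134.4]]
```

View pics/w5.png

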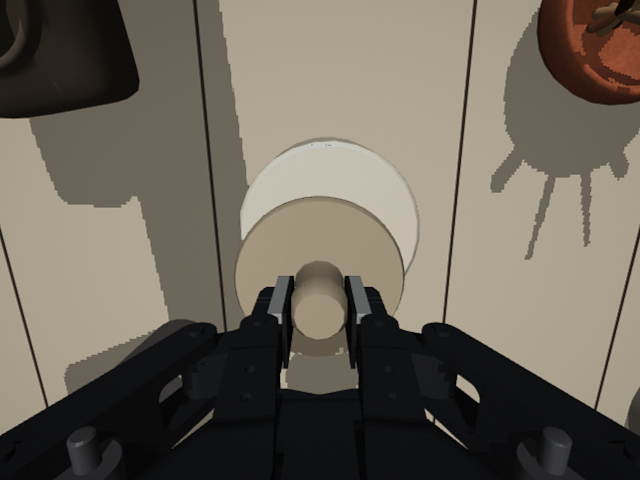

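The lid is held upright over the stand (top circle 242–418 columns, near edge row 141). Now lowering it.

Request:
{"api": "arm_command", "payload": {
  "targets": [
    [[0,0.002,0.015],[0,0,0],0.01],
    [[0,0.002,0.025],[0,0,0],0.01],
    [[0,0,0.02],[0,0,0],0.01],
    [[0,0,0.01],[0,0,0],0.01],
    [[0,0,0.005],[0,0,0],0.01],
    [[0,0,0.003],[0,0,0],0.01],
    [[0,0,0.002],[0,0,0],0.01],
    [[0,0,0.001],[0,0,0],0.01]
  ]
}}

```text
time_s: 6.35
position: [0.5895, 0.3094, 0.0891]
tool_rot: [0.001, 0.005, 1.0, 0.0]
contact_force: [0.7, 0.3, -1.6]
opening: 0.0226
grasp_force: 39.4
```

Request:
{"api": "arm_command", "payload": {
  "targets": [
    [[0,0,0.001],[0,0,0],0.01],
    [[0,0,0.001],[0,0,0],0.01],
    [[0,0,0],[0,0,0],0.01]
  ]
}}

```text
time_s: 6.6
position: [0.5895, 0.3096, 0.087]
tool_rot: [0.001, 0.005, 1.0, 0.0]
contact_force: [0.3, -0.6, 3.0]
opening: 0.0227
grasp_force: 39.8
```

Request:
{"api": "arm_command", "payload": {
  "targets": [
    [[0,0,0],[0,0,0],0.035],
    [[0,0,0],[0,0,0],0.05],
    [[0,0,0],[0,0,0],0.05],
    [[0,0,-0.02],[0,0,0],0.05],
    [[0,0,-0.035],[0,0,0],0.05],
    [[0,-0.01,-0.035],[0,0,0],0.05],
    [[0.005,-0.03,-0.02],[0,0,0],0.05],
    [[0.006,-0.04,0],[0,0,0],0.05]
  ]
}}

```text
time_s: 7.27
position: [0.5797, 0.2317, 0.2028]
tool_rot: [0.005, 0.004, 1.0, 0.002]
contact_force: [1.1, -0.7, 1.1]
opening: 0.0497
grasp_force: 0.0
```

Request:
{"api": "arm_command", "payload": {
  "targets": [
    [[0.006,-0.041,0],[0,0,0],0.05],
    [[0.006,-0.041,0],[0,0,0],0.05],
    [[0.006,-0.041,0],[0,0,0],0.05],
    [[0.006,-0.041,0],[0,0,0],0.05],
    [[0.006,-0.041,0],[0,0,0],0.05],
    [[0.006,-0.041,0],[0,0,0],0.05],
    [[0.006,-0.041,0],[0,0,0],0.05],
    [[0.006,-0.03,0],[0,0,0],0.05]
  ]
}}

```text
time_s: 7.93
position: [0.5248, -0.0901, 0.1959]
tool_rot: [0.0, 0.006, 1.0, -0.0]
contact_force: [0.0, 0.4, -0.4]
opening: 0.05
grasp_force: 0.0
```

Request:
{"api": "arm_command", "payload": {
  "targets": [
    [[0.005,-0.012,0],[0,0,0],0.05],
    [[0,0,0],[0,0,0],0.05],
    [[0,0,0],[0,0,0],0.05]
  ]
}}

```text
time_s: 8.18
position: [0.5204, -0.0991, 0.1958]
tool_rot: [0.0, 0.006, 1.0, 0.0]
contact_force: [0.5, 0.5, 0.5]
opening: 0.0497
grasp_force: 0.0
```

```bash
python3 - <<'E'
from h import *
s=get_state();print(s['time_s'],s['position'],s['tool_rot'].round(4),s['contact_force'],s['opening'])
c=camera_info('wrist');im=snapshot('wrist');cv2.imwrite('pics/w6.png',im[:,:,::-1]);np.save('w6c.npy',c,allow_pickle=True)
E
```

```text
8.1833 [ 0.52042787 -0.0990516   0.19575673] [1.e-04 6.e-03 1.e+00 3.e-04] [0.48617649 0.54543252 0.52334891] 0.049739635807694256
```

View pics/w6.png

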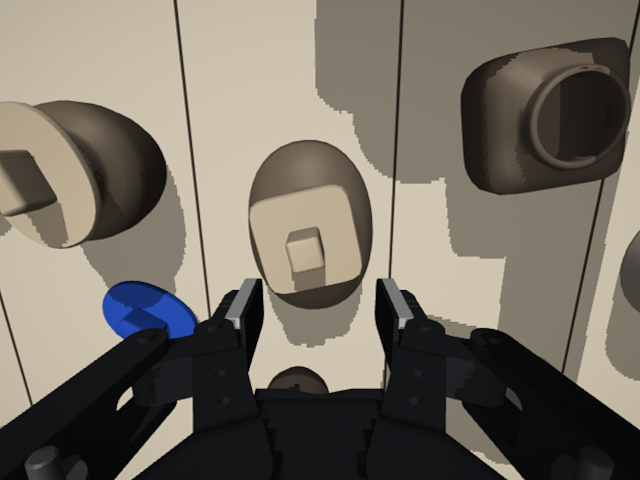

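The view shows the square lid plate with corners about (250,204), (340,185), (362,278), (270,293) and its knob at (305,250). The open square jar's mouth is at (578,116), and the oval jar outline is centred near (310,224). I'll refine the edges.

```bash
cat >> h.py <<'E'
def fitline(g,a,b,w=6,n=40):
    """sub-pixel straight edge near a-b (pixels): strongest gradient across, robust fit; returns end points"""
    a,b=np.array(a,float),np.array(b,float);t=np.linspace(.12,.88,n);nr=np.array([-(b-a)[1],(b-a)[0]])/np.linalg.norm(b-a)
    o=np.arange(-w,w+.1,.5);P=(a+t[:,None]*(b-a))[:,None]+o[None,:,None]*nr
    v=cv2.remap(cv2.GaussianBlur(g,(3,3),0),P[...,0].astype('f4'),P[...,1].astype('f4'),1).astype(float)
    k=np.abs(v[:,2:]-v[:,:-2]).argmax(1)+1;Q=P[np.arange(n),k]
    vx,vy,x,y=cv2.fitLine(Q.astype('f4'),cv2.DIST_HUBER,0,.01,.01).ravel();u=np.array([vx,vy]);c=np.array([x,y])
    return [c+u*((p-c)@u) for p in(a,b)]
def ang(c,l,z):
    p=cast(c,np.array(l),z);d=p[1]-p[0];return np.degrees(np.arctan2(d[1],d[0]))
def meet(l,m):
    x=np.cross(np.cross([*l[0],1],[*l[1],1]),np.cross([*m[0],1],[*m[1],1]));return x[:2]/x[2]
E
python3 - <<'E'
from h import *
c=np.load('w6c.npy',allow_pickle=True).item();g=cv2.cvtColor(cv2.imread('pics/w6.png'),6)
def quad(C,z,w=6):
    L=[fitline(g,C[i],C[(i+1)%4],w) for i in range(4)]
    K=[meet(L[i-1],L[i]) for i in range(4)];W=cast(c,np.array(K),z)
    print([round(ang(c,l,z)%90,1) for l in L],'centre',W.mean(0).round(4),'sides',np.linalg.norm(W-np.roll(W,-1,0),axis=1).round(4))
quad([(250,204),(340,185),(362,278),(270,293)],.108)
quad([(286,237),(319,228),(325,265),(293,273)],.14,4)
# square jar: top and bottom and left edges
for a,b in(((495,57),(605,40)),((500,193),(610,181)),((462,105),(471,180))): l=fitline(g,a,b,8);print('sqjar',np.round(l,1).tolist(),ang(c,l,.05)%90)
# square jar mouth / rim
P=np.array([(528,125),(540,85),(580,65),(620,78),(629,105),(618,145),(590,168),(555,165),(537,150)],np.float32)
e=cv2.fitEllipse(P);print('rim',e,cast(c,e[0],.1), [cast(c,p,.1)[0].round(4) for p in((528,120),(629,110),(580,65))])
# oval jar outline
m=(g<125).astype('u1');n,lab=cv2.connectedComponents(m);print(g[160,310],g[300,320],g[230,330],g[250,305],g[150,210],g[100,300])
E
```

```text
[np.float64(12.2), np.float64(12.6), np.float64(12.4), np.float64(11.1)] centre [ 0.5293 -0.1096  0.108 ] sides [0.0771 0.0791 0.0792 0.0794]
[np.float64(15.1), np.float64(9.9), np.float64(14.1), np.float64(11.8)] centre [ 0.5253 -0.1093  0.14  ] sides [0.0261 0.0293 0.0251 0.0288]
sqjar [[494.7, 55.6], [604.2, 35.7]] 8.966837024164604
sqjar [[500.6, 196.4], [609.5, 178.0]] 9.2742414663648
sqjar [[459.8, 105.2], [465.2, 180.4]] 10.019090322285875
rim ((578.9970703125, 116.35975646972656), (98.37677001953125, 109.68061828613281), 34.50690841674805) [[0.43837222 0.09112043 0.1       ]] [array([0.4405, 0.0544, 0.1   ]), array([0.4344, 0.1265, 0.1   ]), array([0.4042, 0.0852, 0.1   ])]
118 48 175 178 197 196
```

```bash
python3 - <<'E'
from h import *
print(delta([.529,-.1095,.093],102.2)); s=get_state(); print(R.from_rotvec([0,0,0]).as_quat(), np.degrees(np.arctan2(*rot(s).as_matrix()[[1,0],1])))
E
```

```text
(array([-0.0084, -0.0112,  0.1027]), array([  0.04,   0.02, -12.8 ]))
[0. 0. 0. 1.] 89.39739969891211
```

Request:
{"api": "arm_command", "payload": {
  "targets": [
    [[-0.0085,-0.011,0.01],[0,0,0],0.05],
    [[0,0,0.015],[0,0,-6.4],0.05],
    [[0,0,0.015],[0,0,-6.4],0.045],
    [[0,0,0],[0,0,0],0.045],
    [[0,0,0],[0,0,0],0.045]
  ]
}}

```text
time_s: 8.65
position: [0.5284, -0.1084, 0.1549]
tool_rot: [-0.001, -0.106, 0.994, 0.001]
contact_force: [0.6, -0.1, 0.1]
opening: 0.0446
grasp_force: 0.0
```

Request:
{"api": "arm_command", "payload": {
  "targets": [
    [[0,0,0.02],[0,0,0],0.045],
    [[0,0,0.02],[0,0,0],0.045],
    [[0,0,0.015],[0,0,0],0.045],
    [[0,0,0.007],[0,0,0],0.045],
    [[0,0,0],[0,0,0],0.045],
    [[0,0,0],[0,0,0],0.045]
  ]
}}

```text
time_s: 9.15
position: [0.5295, -0.1098, 0.0947]
tool_rot: [0.0, -0.106, 0.994, -0.0]
contact_force: [0.7, -0.3, 0.8]
opening: 0.0451
grasp_force: 0.0
```

Request:
{"api": "arm_command", "payload": {
  "targets": [
    [[0,0,0],[0,0,0],0.025],
    [[0,0,0],[0,0,0],0.015],
    [[0,0,0],[0,0,0],0.01],
    [[0,0,0],[0,0,0],0.01],
    [[0,0,0],[0,0,0],0.01]
  ],
  "squeeze": 45
}}

```text
time_s: 9.57
position: [0.5302, -0.1105, 0.0957]
tool_rot: [0.002, -0.106, 0.994, -0.001]
contact_force: [-0.7, 0.6, 5.8]
opening: 0.0228
grasp_force: 45.7
```

```bash
python3 - <<'E'
from h import *
s=get_state();print(s['position'],s['contact_force'],s['ft_torque'])
p=s['position'];print(delta([.4395+p[0]-.5293,.091+p[1]+.1095,.15],99.2))
E
```

```text
[ 0.53024085 -0.11047127  0.0956538 ] [-0.73114178  0.64756014  5.76090123] [ 0.10904584  0.0845602  -0.01636683]
(array([ 0.0453,  0.2149, -0.0548]), array([-0.08,  0.17,  2.99]))
```

Request:
{"api": "arm_command", "payload": {
  "targets": [
    [[0,0,-0.01],[0,0,0],0.01],
    [[0,0,-0.025],[0,0,0],0.01],
    [[0,0,-0.02],[0,0,0],0.01],
    [[0.003,0.015,-0.005],[0,0,0],0.01],
    [[0.006,0.03,0],[0,0,0],0.01],
    [[0.008,0.038,0],[0,0,0],0.01],
    [[0.008,0.038,0],[0,0,0],0.01],
    [[0.008,0.038,0],[0,0,0],0.01]
  ]
}}

```text
time_s: 10.23
position: [0.462, 0.0393, 0.1543]
tool_rot: [0.0, -0.106, 0.994, 0.0]
contact_force: [0.4, 0.6, -1.2]
opening: 0.0232
grasp_force: 44.7
```

Request:
{"api": "arm_command", "payload": {
  "targets": [
    [[0.006,0.03,0],[0,0,0],0.01],
    [[0.004,0.018,0],[0,0,0],0.01],
    [[0.002,0.008,0],[0,0,1.5],0.01],
    [[0,0,0],[0,0,1.5],0.01],
    [[0,0,0],[0,0,0],0.01],
    [[0,0,0],[0,0,0],0.01]
  ]
}}

```text
time_s: 10.73
position: [0.4394, 0.0905, 0.1542]
tool_rot: [0.0, -0.081, 0.997, -0.0]
contact_force: [0.5, 0.4, -1.2]
opening: 0.023
grasp_force: 44.7
```

```bash
python3 - <<'E'
from h import *
s=get_state();print(s['time_s'],s['position'],s['contact_force'])
print(delta([.4395+.0009,.091-.001,.0957],99.2))
c=camera_info('wrist');im=snapshot('wrist');cv2.imwrite('pics/w7.png',im[:,:,::-1]);np.save('w7c.npy',c,allow_pickle=True)
E
```

```text
10.7333 [0.43942257 0.09052134 0.15421143] [ 0.5152975   0.35184079 -1.2247948 ]
(array([-0.0009, -0.0007,  0.0585]), array([-0.01,  0.02,  0.07]))
```

View pics/w7.png

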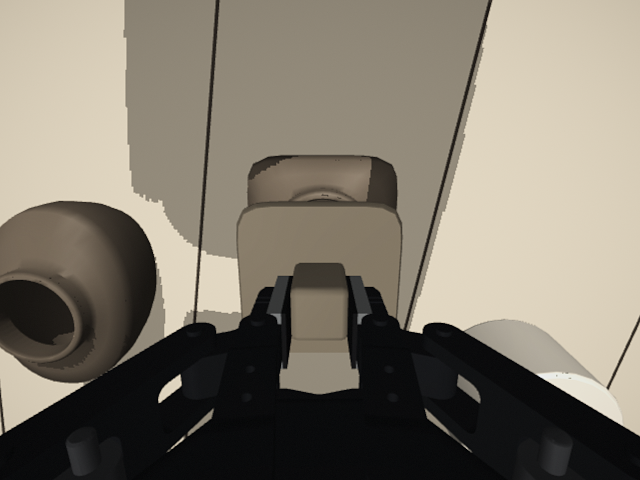

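The held square lid sits over the square jar with its front edge (rows ~205) parallel to the jar's far edge (row ~156). The open oval jar is at left with its rim at (38,316). I'll check the angles.

```bash
python3 - <<'E'
from h import *
c=np.load('w7c.npy',allow_pickle=True).item();g=cv2.cvtColor(cv2.imread('pics/w7.png'),6)
for n,a,b,z in(('jar far',(272,157),(378,156),.05),('jar L',(248,170),(248,195),.05),('jar R',(397,170),(397,195),.05),('lid far',(250,206),(390,206),.17),('lid L',(237,225),(241,300),.17),('lid R',(402,225),(400,290),.17)):
    l=fitline(g,a,b,6);print(n,np.round(l,1).tolist(),round(ang(c,l,z)%90,2))
c=np.load('w6c.npy',allow_pickle=True).item();
im=cv2.imread('pics/w6.png');hsv=cv2.cvtColor(im,40);g=cv2.cvtColor(im,6)
# oval jar outline from w6 by radial gradient (outermost dark->bright)
P=[]
for a in np.radians(np.arange(0,360,5)):
    if 0.3<a<2.9 and True: pass
    r=np.arange(60,110,.5);x=311+r*np.cos(a);y=224+r*np.sin(a)
    v=cv2.remap(g,x.astype('f4')[None],y.astype('f4')[None],1)[0].astype(float);h=cv2.remap(hsv[...,1],x.astype('f4')[None],y.astype('f4')[None],1)[0]
    k=np.abs(v[2:]-v[:-2]).argmax()+1;P.append((np.degrees(a),r[k],v[k-2],v[k+2]))
print(np.round(P,0).astype(int).tolist())
E
```

```text
jar far [[272.0, 154.3], [378.0, 154.7]] 9.15
jar L [[247.8, 170.0], [246.9, 195.0]] 3.89
jar R [[396.5, 170.0], [396.5, 195.0]] 12.87
lid far [[250.0, 206.5], [390.0, 206.5]] 9.37
lid L [[234.4, 225.2], [240.0, 300.1]] 9.64
lid R [[403.4, 225.1], [399.3, 290.0]] 9.68
[[0, 82, 54, 166], [5, 82, 49, 191], [10, 82, 50, 186], [15, 84, 46, 177], [20, 86, 48, 181], [25, 66, 53, 185], [30, 92, 45, 180], [35, 69, 41, 173], [40, 86, 191, 25], [45, 74, 51, 192], [50, 69, 164, 44], [55, 68, 161, 45], [60, 66, 157, 43], [65, 64, 167, 56], [70, 64, 168, 61], [75, 64, 149, 45], [80, 85, 53, 121], [85, 85, 51, 121], [90, 64, 104, 50], [95, 84, 48, 127], [100, 84, 49, 120], [105, 71, 154, 47], [110, 74, 152, 43], [115, 76, 169, 50], [120, 76, 166, 82], [125, 84, 173, 15], [130, 77, 129, 0], [135, 71, 61, 185], [140, 102, 187, 45], [145, 68, 66, 190], [150, 66, 65, 193], [155, 64, 60, 172], [160, 64, 68, 201], [165, 63, 55, 186], [170, 62, 61, 174], [175, 62, 64, 179], [180, 62, 88, 172], [185, 64, 120, 198], [190, 64, 120, 197], [195, 66, 95, 198], [200, 66, 80, 178], [205, 68, 76, 182], [210, 70, 82, 188], [215, 72, 76, 170], [220, 74, 86, 195], [225, 76, 74, 190], [230, 78, 90, 192], [235, 80, 88, 196], [240, 82, 75, 184], [245, 82, 75, 185], [250, 84, 76, 188], [255, 84, 85, 195], [260, 84, 76, 188], [265, 85, 78, 195], [270, 84, 73, 190], [275, 84, 64, 189], [280, 84, 73, 190], [285, 82, 74, 194], [290, 80, 68, 186], [295, 78, 61, 177], [300, 76, 71, 191], [305, 74, 56, 188], [310, 72, 71, 195], [315, 70, 62, 189], [320, 68, 61, 185], [325, 66, 71, 192], [330, 65, 70, 190], [335, 64, 58, 186], [340, 62, 46, 189], [345, 62, 49, 172], [350, 84, 49, 190], [355, 61, 45, 190]]
```

Request:
{"api": "arm_command", "payload": {
  "targets": [
    [[-0.001,0,0.015],[0,0,0],0.01],
    [[0,0,0.02],[0,0,0],0.01],
    [[0,0,0.01],[0,0,0],0.01],
    [[0,0,0.005],[0,0,0],0.01],
    [[0,0,0.003],[0,0,0],0.01],
    [[0,0,0.003],[0,0,0],0.01],
    [[0,0,0.001],[0,0,0],0.01],
    [[0,0,0],[0,0,0],0.01]
  ]
}}

```text
time_s: 11.45
position: [0.4408, 0.0906, 0.0971]
tool_rot: [0.0, -0.08, 0.997, -0.0]
contact_force: [-0.6, 0.2, -1.0]
opening: 0.0233
grasp_force: 44.7
```

Request:
{"api": "arm_command", "payload": {
  "targets": [
    [[0,0,0.001],[0,0,0],0.01],
    [[0,0,0.001],[0,0,0],0.01],
    [[0,0,0.001],[0,0,0],0.01],
    [[0,0,0],[0,0,0],0.01]
  ]
}}

```text
time_s: 11.78
position: [0.4411, 0.0907, 0.0956]
tool_rot: [0.001, -0.08, 0.997, -0.0]
contact_force: [-6.0, -1.0, 11.0]
opening: 0.0228
grasp_force: 46.4
```

Request:
{"api": "arm_command", "payload": {
  "targets": [
    [[0,0,-0.002],[0,0,0],0.01],
    [[0,0,0],[0,0,0],0.03],
    [[0,0,0],[0,0,0],0.045],
    [[0,0,0],[0,0,0],0.045],
    [[0,0,-0.02],[0,0,0],0.05],
    [[0,0,-0.035],[0,0,0],0.05],
    [[0,0,-0.04],[0,0,0],0.05],
    [[0,0,-0.04],[0,0,0],0.05]
  ]
}}

```text
time_s: 12.45
position: [0.4395, 0.0906, 0.2314]
tool_rot: [-0.001, -0.08, 0.997, 0.0]
contact_force: [1.5, -0.4, -0.1]
opening: 0.0503
grasp_force: 0.0
```

```bash
python3 - <<'E'
from h import *
print(delta([.475,-.29,.22],99)); s=get_state();print(s['position'],s['joint_pos'])
E
```

```text
(array([ 0.0258, -0.3814,  0.0114]), array([ 0.01, -0.11,  0.21]))
[0.439505   0.09058756 0.23143683] [ 8.88872489e-02 -2.96864451e-01  1.84711705e+00  3.84373740e-05
  1.59330957e+00 -1.64259848e+00]
```

Request:
{"api": "arm_command", "payload": {
  "targets": [
    [[0.001,-0.02,0],[0,0,0],0.05],
    [[0.003,-0.041,0],[0,0,0],0.05],
    [[0.003,-0.041,0],[0,0,0],0.05],
    [[0.003,-0.041,0],[0,0,0],0.05],
    [[0.003,-0.041,0],[0,0,0],0.05],
    [[0.003,-0.041,0],[0,0,0],0.05],
    [[0.003,-0.041,0],[0,0,0],0.05],
    [[0.003,-0.041,0],[0,0,0],0.05]
  ]
}}

```text
time_s: 13.12
position: [0.4676, -0.2181, 0.2306]
tool_rot: [0.0, -0.08, 0.997, -0.0]
contact_force: [0.7, 0.9, 0.4]
opening: 0.05
grasp_force: 0.0
```

Request:
{"api": "arm_command", "payload": {
  "targets": [
    [[0.003,-0.041,0],[0,0,0],0.05],
    [[0,-0.025,0.005],[0,0,0],0.05],
    [[0,-0.008,0.005],[0,0,0],0.05],
    [[0,0,0],[0,0,0],0.05],
    [[0,0,0],[0,0,0],0.05]
  ]
}}

```text
time_s: 13.53
position: [0.4762, -0.2887, 0.2198]
tool_rot: [-0.001, -0.08, 0.997, 0.001]
contact_force: [0.1, 0.8, -0.6]
opening: 0.0503
grasp_force: 0.0
```

```bash
python3 - <<'E'
from h import *
s=get_state();print(s['time_s'],s['position'],s['tool_rot'].round(4),s['joint_pos'].round(2))
c=camera_info('wrist');im=snapshot('wrist');cv2.imwrite('pics/w8.png',im[:,:,::-1]);np.save('w8c.npy',c,allow_pickle=True)
E
```

```text
13.5333 [ 0.47624847 -0.28870622  0.21976024] [-7.000e-04 -7.990e-02  9.968e-01  9.000e-04] [-0.64  0.01  1.59  0.    1.54 -2.37]
```

View pics/w8.png

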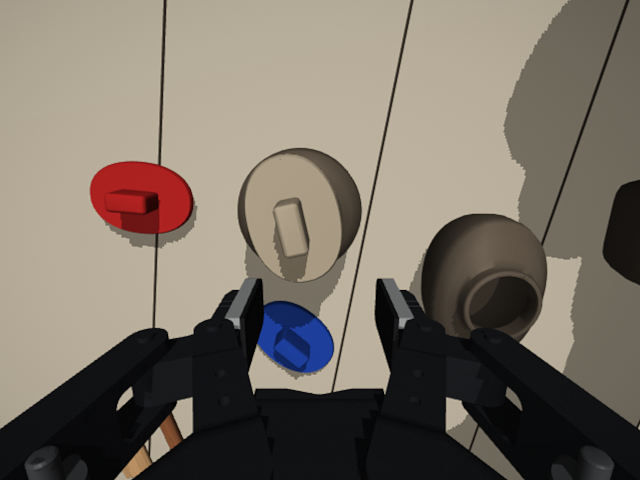

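The wrist view shows the oval lid plate (centre about (293,217), knob bar from (286,200) to (300,255)) on the round jar. The oval jar is open with its rim at (500,306), the blue look-alike is at (295,338) and the red one at (141,198).

```bash
cat >> h.py <<'E'
def radial(g,c0,r0,r1,step=4,sign=-1,skip=()):
    """outline points: strongest edge (sign -1: bright inside) along rays from c0"""
    P=[]
    for d in np.arange(0,360,step):
        if any(a<=d<=b for a,b in skip): continue
        a=np.radians(d);r=np.arange(r0,r1,.5);x=c0[0]+r*np.cos(a);y=c0[1]+r*np.sin(a)
        v=cv2.remap(g,x.astype('f4')[None],y.astype('f4')[None],1)[0].astype(float);k=(sign*(v[3:]-v[:-3])).argmax()
        P.append((x[k+1],y[k+1]))
    return np.array(P)
def ellw(c,P,z):
    """fit ellipse to outline in world at height z: centre, long/short axes, long direction deg; RMS-trimmed"""
    W=(cast(c,P,z)[:,:2]*1e4).astype('f4')
    for _ in range(6):
        (x,y),(a,b),t=cv2.fitEllipse(W);th=np.radians(t);q=(W-[x,y])@np.array([[np.cos(th),-np.sin(th)],[np.sin(th),np.cos(th)]])
        e=np.abs(np.hypot(q[:,0]/a*2,q[:,1]/b*2)-1);k=e<max(.02,2*np.median(e))
        if k.all(): break
        W=W[k]
    return np.round([x/1e4,y/1e4],4),round(b/1e4,4),round(a/1e4,4),round((t+90)%180,1),len(W)
E
python3 - <<'E'
from h import *
c=np.load('w8c.npy',allow_pickle=True).item();g=cv2.cvtColor(cv2.imread('pics/w8.png'),6)
P=radial(g,(293,217),44,80);print('lid',ellw(c,P,.106))
P=radial(g,(300,212),50,80,sign=1,skip=((20,150),));print('round jar',ellw(c,P,.05))
for a,b in(((275,203),(291,256)),((298,199),(309,251))): l=fitline(g,a,b,4);print(np.round(l,1).tolist(),ang(c,l,.14), cast(c,np.mean(l,0),.14))
P=radial(g,(500,306),34,52,sign=1,skip=((30,150),));
W=cast(c,P,.1);print('rim ov',ellw(c,P,.1))
print(delta([.48,-.29,.093],90+22))
E
```

```text
lid (array([ 0.4794, -0.3014]), 0.121, 0.093, 35.2, 40)
round jar (array([ 0.4861, -0.3037]), 0.1365, 0.1292, 39.8, 43)
[[272.5, 203.7], [287.2, 257.0]] 22.575578365830097 [[ 0.47861181 -0.31804309  0.14      ]]
[[299.8, 198.6], [311.5, 250.4]] 21.056770301735696 [[ 0.47103116 -0.29964333  0.14      ]]
rim ov (array([ 0.5273, -0.1115]), 0.0806, 0.0702, 76.1, 33)
(array([-0.0031, -0.0024,  0.1274]), array([  0.07,  -0.02, -12.77]))
```

```bash
cat >> h.py <<'E'
def refine(c,g,ctr,L,S,th,z,w=8,sign=-1,keep=lambda uv:True):
    """edge points within w pixels of an expected outline (size given), then ellipse fit in the world"""
    t=np.radians(np.arange(0,360,5));a=np.radians(th);E=np.c_[L/2*np.cos(t),S/2*np.sin(t)]@np.array([[np.cos(a),np.sin(a)],[-np.sin(a),np.cos(a)]])+ctr
    uv=proj(c,np.c_[E,0*t+z]);u0=uv.mean(0);Q=[]
    for p in uv:
        if not keep(p):continue
        d=(p-u0)/np.linalg.norm(p-u0);o=np.arange(-w,w,.5);X=p+o[:,None]*d
        v=cv2.remap(g,X[:,0].astype('f4')[None],X[:,1].astype('f4')[None],1)[0].astype(float);D=v[3:]-v[:-3];D=np.abs(D) if sign==0 else sign*D
        if D.max()>15: Q.append(X[D.argmax()+1])
    return ellw(c,np.array(Q),z)
E
python3 - <<'E'
from h import *
c=np.load('w8c.npy',allow_pickle=True).item();g=cv2.cvtColor(cv2.imread('pics/w8.png'),6)
print(proj(c,[[.477,-.306,.108]]))
for z in(.108,.1): print('lid',refine(c,g,(.4785,-.306),.112,.08,22,z,7,0))
print([cast(c,p,.108)[0].round(4) for p in((285,153),(305,281),(245,195),(342,237),(293,217))])
print('jar', [cast(c,p,.05)[0].round(4) for p in((238,210),(361,210),(300,149))], refine(c,g,(.486,-.3037),.12,.12,0,.05,8,1,lambda p:p[1]<230))
E
```

```text
[[298.5 220.9]]
lid (array([ 0.4773, -0.3104]), 0.1125, 0.0788, 20.6, 51)
lid (array([ 0.4796, -0.3106]), 0.1165, 0.08, 19.9, 57)
[array([ 0.4238, -0.3247,  0.108 ]), array([ 0.53  , -0.2924,  0.108 ]), array([ 0.4624, -0.3526,  0.108 ]), array([ 0.485 , -0.2674,  0.108 ]), array([ 0.4744, -0.311 ,  0.108 ])]
jar [array([ 0.4898, -0.3689,  0.05  ]), array([ 0.47  , -0.2469,  0.05  ]), array([ 0.421 , -0.3161,  0.05  ])] (array([ 0.4923, -0.3034]), 0.1501, 0.1286, 21.4, 24)
```

The oval lid fits at (0.477,−0.310), 112.5×79 mm, angle about 21.5°. A yaw of 111.5° would put joint 6 close to its limit, so I'll take the opposite half-turn.

Request:
{"api": "arm_command", "payload": {
  "targets": [
    [[0,0,0],[0,0,7],0.05],
    [[0,0,0],[0,0,7],0.05],
    [[0,0,0],[0,0,7],0.05],
    [[0,0,0],[0,0,7],0.05],
    [[0,0,0],[0,0,7],0.05],
    [[0,0,0],[0,0,7],0.05],
    [[0,0,0],[0,0,7],0.05],
    [[0,0,0],[0,0,7],0.05]
  ]
}}

```text
time_s: 14.25
position: [0.4772, -0.2875, 0.2215]
tool_rot: [0.0, 0.399, 0.917, 0.0]
contact_force: [0.1, 0.9, -0.3]
opening: 0.0498
grasp_force: 0.0
```

Request:
{"api": "arm_command", "payload": {
  "targets": [
    [[0,0,0],[0,0,7],0.05],
    [[0,0,0],[0,0,7],0.05],
    [[0,0,0],[0,0,7],0.05],
    [[0,0,0],[0,0,7],0.05],
    [[0,0,0],[0,0,7],0.05],
    [[0,0,0],[0,0,7],0.05],
    [[0,0,0],[0,0,7],0.05],
    [[0,0,0],[0,0,7],0.05]
  ]
}}

```text
time_s: 14.92
position: [0.4772, -0.2875, 0.2215]
tool_rot: [0.0, 0.783, 0.623, 0.0]
contact_force: [-0.5, -0.0, 0.6]
opening: 0.05
grasp_force: 0.0
```

Request:
{"api": "arm_command", "payload": {
  "targets": [
    [[0,0,0],[0,0,7],0.05],
    [[0,0,0],[0,0,7],0.05],
    [[0,0,0],[0,0,7],0.05],
    [[0,0,0],[0,0,7],0.05],
    [[0,0,0],[0,0,7],0.05],
    [[0,0,0],[0,0,7],0.05],
    [[0,0,0],[0,0,7],0.05],
    [[0,0,0],[0,0,7],0.05]
  ]
}}

```text
time_s: 15.58
position: [0.4772, -0.2875, 0.2215]
tool_rot: [0.0, 0.983, 0.182, 0.0]
contact_force: [0.8, -0.1, -0.3]
opening: 0.0501
grasp_force: 0.0
```

Request:
{"api": "arm_command", "payload": {
  "targets": [
    [[0,0,0],[0,0,0],0.05],
    [[0,0,0],[0,0,0],0.05]
  ]
}}

```text
time_s: 15.75
position: [0.4771, -0.2881, 0.2213]
tool_rot: [0.0, 0.982, 0.187, 0.0]
contact_force: [1.1, -0.4, -0.3]
opening: 0.0501
grasp_force: 0.0
```

```bash
python3 - <<'E'
from h import *
s=get_state();print(s['time_s'],s['position'],s['joint_pos'].round(2))
c=camera_info('wrist');im=snapshot('wrist');cv2.imwrite('pics/w9.png',im[:,:,::-1]);np.save('w9c.npy',c,allow_pickle=True)
g=cv2.cvtColor(im,7)
print(proj(c,[[.477,-.310,.108],[.477,-.31,.14]]));print('lid',refine(c,g,(.477,-.310),.112,.08,21.5,.108,8,0))
print(delta([.4775,-.31,.15],111.5))
E
```

```text
15.75 [ 0.47712654 -0.28811675  0.22133166] [-0.64  0.01  1.59  0.    1.54  0.56]
[[342.2 231.2]
 [345.  242.1]]
lid (array([ 0.4775, -0.3107]), 0.11, 0.0814, 20.9, 47)
(array([-0.0076,  0.0203,  0.0712]), array([ 0.03, -0.03,  0.05]))
```

Request:
{"api": "arm_command", "payload": {
  "targets": [
    [[-0.008,0.021,0.02],[0,0,0],0.05],
    [[0,0,0.025],[0,0,0],0.05],
    [[0,0,0.025],[0,0,0],0.045],
    [[0,0,0.025],[0,0,0],0.045],
    [[0,0,0.02],[0,0,0],0.045],
    [[0,0,0.012],[0,0,0],0.045],
    [[0,0,0],[0,0,0],0.045],
    [[0,0,0],[0,0,0],0.045]
  ]
}}

```text
time_s: 16.47
position: [0.4768, -0.3115, 0.0938]
tool_rot: [-0.0, 0.983, 0.185, -0.0]
contact_force: [-0.2, 0.2, 1.1]
opening: 0.0451
grasp_force: 0.0
```

Request:
{"api": "arm_command", "payload": {
  "targets": [
    [[0,0,0],[0,0,0],0.025],
    [[0,0,0],[0,0,0],0.015],
    [[0,0,0],[0,0,0],0.01],
    [[0,0,0],[0,0,0],0.01],
    [[0,0,0],[0,0,0],0.01]
  ]
}}

```text
time_s: 16.88
position: [0.4781, -0.3129, 0.096]
tool_rot: [0.001, 0.983, 0.184, 0.001]
contact_force: [-0.0, 0.9, 7.2]
opening: 0.0186
grasp_force: 45.3
```

```bash
python3 - <<'E'
from h import *
s=get_state();print(s['position']); print(delta([.526,-.112,.155],90))
E
```

```text
[ 0.47814037 -0.31287369  0.09599386]
(array([ 0.1174, -0.1697, -0.0593]), array([ 0.16, -0.15, 21.22]))
```

Request:
{"api": "arm_command", "payload": {
  "targets": [
    [[0,0,-0.01],[0,0,0],0.01],
    [[0,0,-0.025],[0,0,0],0.01],
    [[0,0,-0.035],[0,0,0],0.01],
    [[0.008,-0.012,-0.03],[0,0,0],0.01],
    [[0.01,-0.015,-0.02],[0,0,0],0.01],
    [[0.005,-0.005,0],[0,0,7],0.01],
    [[0,0,0],[0,0,7],0.01],
    [[0,0,0],[0,0,7],0.01]
  ]
}}

```text
time_s: 17.55
position: [0.4871, -0.2733, 0.2152]
tool_rot: [0.0, 1.0, -0.001, 0.001]
contact_force: [-0.5, 0.1, -1.5]
opening: 0.019
grasp_force: 44.3
```

Request:
{"api": "arm_command", "payload": {
  "targets": [
    [[0,0,0],[0,0,0],0.01],
    [[0,0,0],[0,0,0],0.01]
  ]
}}

```text
time_s: 17.72
position: [0.4866, -0.2736, 0.2141]
tool_rot: [0.0, 1.0, 0.004, -0.0]
contact_force: [0.0, -0.9, -2.4]
opening: 0.0189
grasp_force: 44.3
```

```bash
python3 - <<'E'
from h import *
s=get_state();print(s['time_s'],s['position'],s['joint_pos'].round(2),s['contact_force'])
c=camera_info('wrist');im=snapshot('wrist');cv2.imwrite('pics/w10.png',im[:,:,::-1]);np.save('w10c.npy',c,allow_pickle=True)
print(proj(c,[[.527,-.1115,.1],[.527,-.1115,.05],[.605,-.1115,.05],[.45,-.1115,.05]]))
E
```

```text
17.7167 [ 0.48660296 -0.27364543  0.21407384] [-0.6   0.01  1.6  -0.    1.53  0.96] [ 0.03250711 -0.90326043 -2.42010314]
[[119.2 171.6]
 [148.6 166.7]
 [137.6  77.9]
 [158.  243.8]]
```

View pics/w10.png

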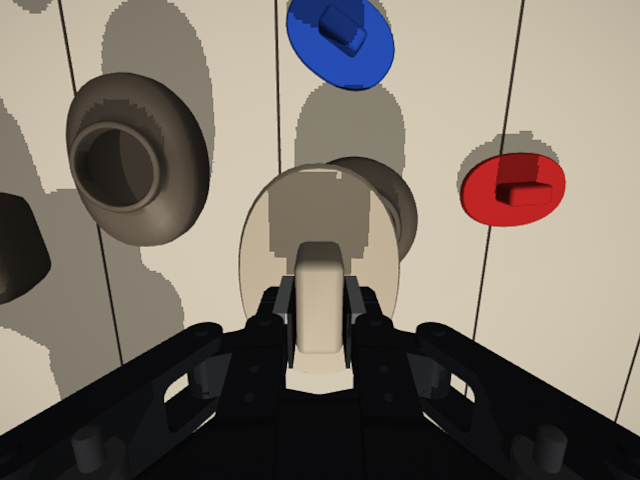

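The full oval jar outline (centre about (138,160)) is visible, with its rim at (117,166). The held lid is level and the round jar is open behind it. I'll fit the oval jar in several views.

```bash
python3 - <<'E'
from h import *
import sys
for f,kp in(('w6',lambda p:True),('w10',lambda p:True),('w8',lambda p:p[1]<320)):
    c=np.load(f+'c.npy',allow_pickle=True).item();g=cv2.cvtColor(cv2.imread(f'pics/{f}.png'),6)
    for z in(.04,.05,.06): print(f,z,refine(c,g,(.527,-.1115),.156,.112,5,z,9,1,kp))
    if f!='w6': print('rim',refine(c,g,(.527,-.1115),.074,.074,0,.1,5,0,kp))
    else: print(proj(c,[[.527,-.1115,.05]]))
c=camera_info('top');g=cv2.cvtColor(cv2.imread('pics/top0.png'),6)
print('top',refine(c,g,(.527,-.1115),.156,.112,5,.05,4,1))
E
```

```text
w6 0.04 (array([ 0.5286, -0.1092]), 0.152, 0.1204, 1.1, 37)
w6 0.05 (array([ 0.5318, -0.1082]), 0.1595, 0.1181, 2.7, 42)
w6 0.06 (array([ 0.5324, -0.1076]), 0.1618, 0.1146, 2.5, 64)
[[306.1 221.3]]
w10 0.04 (array([ 0.53  , -0.1082]), 0.1562, 0.1152, 3.5, 35)
w10 0.05 (array([ 0.5287, -0.1108]), 0.1546, 0.1162, 179.4, 37)
w10 0.06 (array([ 0.5289, -0.1113]), 0.1536, 0.1214, 177.8, 39)
rim (array([ 0.5271, -0.109 ]), 0.0742, 0.0683, 94.8, 28)
w8 0.04 (array([ 0.5265, -0.1064]), 0.1501, 0.1221, 15.5, 31)
w8 0.05 (array([ 0.5256, -0.1107]), 0.1524, 0.119, 18.2, 26)
w8 0.06 (array([ 0.5212, -0.1143]), 0.143, 0.1198, 11.9, 20)
rim (array([ 0.525 , -0.1096]), 0.0781, 0.0638, 69.8, 17)
top (array([ 0.5324, -0.1074]), 0.157, 0.1145, 2.3, 61)
```

```bash
python3 - <<'E'
from h import *
print(delta([.528,-.1113,.165],92.4))
E
```

```text
(array([ 0.0428, -0.1621,  0.0489]), array([-0.01,  0.01, -1.94]))
```

Request:
{"api": "arm_command", "payload": {
  "targets": [
    [[0.005,-0.018,0],[0,0,0],0.01],
    [[0.009,-0.035,0],[0,0,0],0.01],
    [[0.01,-0.038,0],[0,0,0],0.01],
    [[0.009,-0.035,0.01],[0,0,0],0.01],
    [[0.006,-0.022,0.01],[0,0,0],0.01],
    [[0.004,-0.014,0.01],[0,0,-1],0.01],
    [[0,0,0.01],[0,0,-1],0.01],
    [[0,0,0.008],[0,0,0],0.01]
  ]
}}

```text
time_s: 18.43
position: [0.5289, -0.111, 0.1647]
tool_rot: [0.0, 1.0, 0.022, -0.0]
contact_force: [-0.5, -0.5, -1.5]
opening: 0.019
grasp_force: 44.4
```

Request:
{"api": "arm_command", "payload": {
  "targets": [
    [[0,0,0],[0,0,0],0.01],
    [[0,0,0],[0,0,0],0.01]
  ]
}}

```text
time_s: 18.6
position: [0.5284, -0.1125, 0.1651]
tool_rot: [-0.0, 1.0, 0.019, -0.001]
contact_force: [-0.5, 0.3, -1.3]
opening: 0.0189
grasp_force: 44.4
```

```bash
python3 - <<'E'
from h import *
print(delta([.528,-.1113,.096],92.4)); s=get_state()
c=camera_info('wrist');im=snapshot('wrist');cv2.imwrite('pics/w11.png',im[:,:,::-1]);np.save('w11c.npy',c,allow_pickle=True)
E
```

```text
(array([-0.0003, -0.0012,  0.0691]), array([-0.01,  0.08, -0.22]))
```

View pics/w11.png

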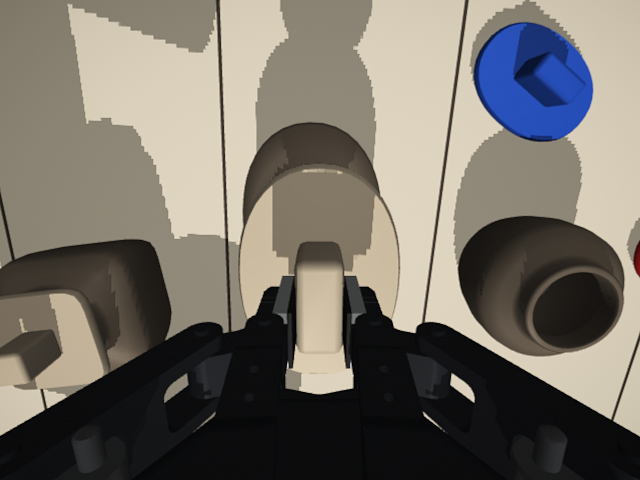

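The lid is level over the oval jar. The jar's visible end is centred at column about 312 against the lid's 320. The open round jar's rim is at (574,308). I'll check the lateral offset.

```bash
python3 - <<'E'
from h import *
c=np.load('w11c.npy',allow_pickle=True).item();g=cv2.cvtColor(cv2.imread('pics/w11.png'),6)
for z in(.045,.06):
    print([cast(c,p,z)[0].round(4) for p in((244,205),(378,185),(312,123))])
for ctr in((.528,-.109),(.53,-.105)):
    t=np.radians(np.arange(-70,71,10));
    E=np.c_[.078*np.cos(t),.056*np.sin(t)];a=np.radians(2.4);W=E@np.array([[np.cos(a),np.sin(a)],[-np.sin(a),np.cos(a)]])+ctr
    uv=proj(c,np.c_[W,0*t+.05]);u0=proj(c,[[*ctr,.05]])[0];o=np.arange(-12,12,.5);res=[]
    for p in uv:
        d=(p-u0)/np.linalg.norm(p-u0);X=p+o[:,None]*d;v=cv2.remap(g,*X.T.astype('f4')[:, None],1)[0].astype(float);D=v[3:]-v[:-3];res.append((o[D.argmax()+1],int(D.max())))
    print(ctr,u0,[r[0] for r in res])
print('round rim',refine(c,g,(.479,-.308),.074,.074,0,.1,7,0), refine(c,g,(.479,-.308),.074,.074,0,.1,7,-1))
print('sq lid', [cast(c,p,.108)[0].round(4) for p in((82,290),(108,375))])
E
```

```text
[array([ 0.5389, -0.0487,  0.045 ]), array([ 0.5604, -0.1615,  0.045 ]), array([ 0.6078, -0.1044,  0.045 ])]
[array([ 0.542 , -0.0519,  0.06  ]), array([ 0.5623, -0.1588,  0.06  ]), array([ 0.6072, -0.1047,  0.06  ])]
(0.528, -0.109) [314.1 221.6] [np.float64(1.0), np.float64(2.0), np.float64(2.5), np.float64(3.5), np.float64(3.5), np.float64(3.5), np.float64(3.0), np.float64(3.0), np.float64(4.0), np.float64(5.5), np.float64(7.0), np.float64(8.5), np.float64(8.5), np.float64(7.5), np.float64(6.5)]
(0.53, -0.105) [309.5 219.1] [np.float64(5.5), np.float64(6.0), np.float64(6.0), np.float64(5.5), np.float64(4.5), np.float64(3.0), np.float64(1.5), np.float64(0.5), np.float64(0.5), np.float64(1.5), np.float64(2.0), np.float64(2.5), np.float64(2.5), np.float64(2.0), np.float64(1.0)]
round rim (array([ 0.4786, -0.3081]), 0.0717, 0.0707, 140.7, 50) (array([ 0.4791, -0.3077]), 0.0711, 0.0696, 141.0, 46)
sq lid [array([0.4853, 0.0548, 0.108 ]), array([0.4142, 0.0453, 0.108 ])]
```

Request:
{"api": "arm_command", "payload": {
  "targets": [
    [[0.0005,-0.003,0.01],[0,0,0],0.01],
    [[0,0,0.02],[0,0,0],0.01],
    [[0,0,0.02],[0,0,0],0.01],
    [[0,0,0.008],[0,0,0],0.01],
    [[0,0,0.004],[0,0,0],0.01],
    [[0,0,0.003],[0,0,0],0.01],
    [[0,0,0.002],[0,0,0],0.01],
    [[0,0,0.001],[0,0,0],0.01]
  ]
}}

```text
time_s: 19.32
position: [0.5302, -0.1089, 0.0985]
tool_rot: [0.0, 1.0, 0.019, 0.001]
contact_force: [1.1, -0.0, -1.0]
opening: 0.019
grasp_force: 44.4
```

Request:
{"api": "arm_command", "payload": {
  "targets": [
    [[0,0,0.001],[0,0,0],0.01],
    [[0,0,0.001],[0,0,0],0.01],
    [[0,0,0],[0,0,0],0.01]
  ]
}}

```text
time_s: 19.57
position: [0.5298, -0.1086, 0.0961]
tool_rot: [0.0, 1.0, 0.019, 0.0]
contact_force: [0.8, 0.1, -2.1]
opening: 0.0193
grasp_force: 44.5
```

Request:
{"api": "arm_command", "payload": {
  "targets": [
    [[0,0,0.001],[0,0,0],0.01],
    [[0,0,0.001],[0,0,0],0.01],
    [[0,0,0],[0,0,0],0.01]
  ]
}}

```text
time_s: 19.82
position: [0.5301, -0.1088, 0.096]
tool_rot: [0.0, 1.0, 0.019, 0.001]
contact_force: [-5.9, 2.2, 12.0]
opening: 0.0193
grasp_force: 46.3
```

Seated at z 0.096 as expected. Releasing and heading to the stand for the round lid.

Request:
{"api": "arm_command", "payload": {
  "targets": [
    [[0,0,-0.002],[0,0,0],0.01],
    [[0,0,0],[0,0,0],0.03],
    [[0,0,0],[0,0,0],0.045],
    [[0,0,0],[0,0,0],0.045],
    [[0,0,-0.02],[0,0,0],0.05],
    [[0,0,-0.035],[0,0,0],0.05],
    [[0,0,-0.04],[0,0,0],0.05],
    [[0,-0.01,-0.02],[0,0,0],0.05]
  ]
}}

```text
time_s: 20.48
position: [0.5305, -0.1001, 0.2154]
tool_rot: [0.001, 1.0, 0.019, 0.002]
contact_force: [1.1, -1.1, 1.5]
opening: 0.05
grasp_force: 0.0
```

```bash
python3 - <<'E'
from h import *
print(delta([.589,.3094,.2],90),get_state()['position'])
c=camera_info('wrist');im=snapshot('wrist');cv2.imwrite('pics/w12.png',im[:,:,::-1]);g=cv2.cvtColor(im,7)
print('ov lid',refine(c,g,(.529,-.1075),.112,.08,2,.108,8,0))
E
```

```text
(array([ 0.0736, -0.4071,  0.0148]), array([ 0.12, -0.26,  2.14])) [ 0.5305497  -0.10011727  0.21539282]
ov lid (array([ 0.5282, -0.1093]), 0.115, 0.0841, 6.0, 50)
```

Request:
{"api": "arm_command", "payload": {
  "targets": [
    [[0.004,-0.022,0],[0,0,0],0.05],
    [[0.007,-0.04,0],[0,0,0],0.05],
    [[0.007,-0.04,0],[0,0,0],0.05],
    [[0.007,-0.04,0],[0,0,0],0.05],
    [[0.007,-0.04,0],[0,0,0],0.05],
    [[0.007,-0.04,0],[0,0,0],0.05],
    [[0.007,-0.04,0],[0,0,0],0.05],
    [[0.007,-0.04,0],[0,0,0],0.05]
  ]
}}

```text
time_s: 21.2
position: [0.5702, 0.2073, 0.2102]
tool_rot: [0.0, 1.0, 0.019, -0.0]
contact_force: [0.8, -0.1, 0.6]
opening: 0.0499
grasp_force: 0.0
```

Request:
{"api": "arm_command", "payload": {
  "targets": [
    [[0.007,-0.04,0],[0,0,0],0.05],
    [[0.007,-0.035,0.005],[0,0,0],0.05],
    [[0.005,-0.02,0.01],[0,0,0],0.05],
    [[0.002,-0.01,0.005],[0,0,0],0.05],
    [[0,0,0],[0,0,0],0.05],
    [[0,0,0],[0,0,0],0.05]
  ]
}}

```text
time_s: 21.7
position: [0.5869, 0.3103, 0.1896]
tool_rot: [0.001, 1.0, 0.02, -0.001]
contact_force: [-0.4, -1.3, -0.0]
opening: 0.05
grasp_force: 0.0
```

```bash
python3 - <<'E'
from h import *
s=get_state();print(s['time_s'],s['position'],s['joint_pos'].round(2))
c=camera_info('wrist');im=snapshot('wrist');cv2.imwrite('pics/w13.png',im[:,:,::-1]);g=cv2.cvtColor(im,7)
for z in(.101,.097):print('rd lid',refine(c,g,(.589,.3094),.084,.084,0,z,8,0))
print(delta([.589,.3094,.087],None))
c=camera_info('top');im=snapshot('top');cv2.imwrite('pics/top1.png',im[:,:,::-1])
E
```

```text
21.7 [0.58686615 0.31025228 0.18956266] [ 0.41  0.31  1.31 -0.    1.52  1.94]
rd lid (array([0.5882, 0.3089]), 0.0829, 0.0809, 87.9, 64)
rd lid (array([0.5872, 0.3088]), 0.0843, 0.0821, 91.1, 63)
(array([0.0017, 0.0003, 0.1035]), None)
```

Round lid confirmed at (0.588, 0.309). Gripping it.

Request:
{"api": "arm_command", "payload": {
  "targets": [
    [[0.0015,0.001,0.015],[0,0,0],0.05],
    [[0,0,0.025],[0,0,0],0.045],
    [[0,0,0.025],[0,0,0],0.045],
    [[0,0,0.02],[0,0,0],0.045],
    [[0,0,0.012],[0,0,0],0.045],
    [[0,0,0.006],[0,0,0],0.045],
    [[0,0,0],[0,0,0],0.045]
  ]
}}

```text
time_s: 22.38
position: [0.5886, 0.3088, 0.0869]
tool_rot: [0.0, 1.0, 0.019, -0.001]
contact_force: [0.1, 0.8, -0.8]
opening: 0.0455
grasp_force: 0.0
```

Request:
{"api": "arm_command", "payload": {
  "targets": [
    [[0,0,0],[0,0,0],0.025],
    [[0,0,0],[0,0,0],0.015],
    [[0,0,0],[0,0,0],0.01],
    [[0,0,0],[0,0,0],0.01],
    [[0,0,0],[0,0,0],0.01]
  ]
}}

```text
time_s: 22.8
position: [0.5903, 0.3103, 0.0899]
tool_rot: [-0.0, 1.0, 0.019, 0.002]
contact_force: [-1.2, -1.7, 6.8]
opening: 0.0222
grasp_force: 44.6
```

```bash
python3 - <<'E'
from h import *
s=get_state();p=s['position'];print(p); print(delta([.479+p[0]-.588,-.308+p[1]-.309,.2]))
E
```

```text
[0.59029308 0.31034288 0.0899252 ]
(array([-0.1323,  0.6123, -0.111 ]), None)
```

Request:
{"api": "arm_command", "payload": {
  "targets": [
    [[0,0,-0.01],[0,0,0],0.01],
    [[0,0,-0.03],[0,0,0],0.01],
    [[0,0,-0.04],[0,0,0],0.01],
    [[0,0.01,-0.035],[0,0,0],0.01],
    [[-0.005,0.025,-0.02],[0,0,0],0.01],
    [[-0.008,0.037,0],[0,0,0],0.01],
    [[-0.009,0.04,0],[0,0,0],0.01],
    [[-0.009,0.04,0],[0,0,0],0.01]
  ]
}}

```text
time_s: 23.47
position: [0.5634, 0.1561, 0.2241]
tool_rot: [-0.0, 1.0, 0.02, 0.001]
contact_force: [0.6, -1.1, -1.1]
opening: 0.0225
grasp_force: 44.3
```

Request:
{"api": "arm_command", "payload": {
  "targets": [
    [[-0.009,0.04,0],[0,0,0],0.01],
    [[-0.009,0.04,0],[0,0,0],0.01],
    [[-0.009,0.04,0],[0,0,0],0.01],
    [[-0.009,0.04,0],[0,0,0],0.01],
    [[-0.009,0.04,0],[0,0,0],0.01],
    [[-0.009,0.04,0],[0,0,0],0.01],
    [[-0.009,0.04,0],[0,0,0],0.01],
    [[-0.009,0.04,0],[0,0,0],0.01]
  ]
}}

```text
time_s: 24.13
position: [0.5035, -0.1672, 0.2236]
tool_rot: [0.0, 1.0, 0.019, 0.0]
contact_force: [1.0, -0.1, -1.3]
opening: 0.0221
grasp_force: 44.3
```

```bash
python3 - <<'E'
from h import *
s=get_state();p=s['position'];print(s['time_s'],p,s['grasp_force']); print(delta([.479+.0023,-.308+.0013,.16]))
E
```

```text
24.1333 [ 0.50346316 -0.16722729  0.22361328] 44.30288851261139
(array([-0.0276,  0.1385,  0.0636]), None)
```

Request:
{"api": "arm_command", "payload": {
  "targets": [
    [[-0.007,0.038,0],[0,0,0],0.01],
    [[-0.007,0.038,0],[0,0,0],0.01],
    [[-0.006,0.03,0],[0,0,0],0.01],
    [[-0.004,0.02,0.015],[0,0,0],0.01],
    [[-0.003,0.01,0.025],[0,0,0],0.01],
    [[0,0,0.02],[0,0,0],0.01],
    [[0,0,0],[0,0,0],0.01],
    [[0,0,0],[0,0,0],0.01]
  ]
}}

```text
time_s: 24.8
position: [0.4816, -0.3017, 0.162]
tool_rot: [-0.001, 1.0, 0.019, -0.001]
contact_force: [-0.7, 0.4, -0.2]
opening: 0.0225
grasp_force: 44.3
```

```bash
python3 - <<'E'
from h import *
s=get_state();p=s['position'];print(p,s['contact_force']); print(delta([.479+.0023,-.308+.0013,.0969]))
E
```

```text
[ 0.48156277 -0.30174678  0.16198226] [-0.6520339   0.43672353 -0.15765294]
(array([-0.0003,  0.0051,  0.0651]), None)
```

Request:
{"api": "arm_command", "payload": {
  "targets": [
    [[0,0.005,0.01],[0,0,0],0.01],
    [[0,0,0.02],[0,0,0],0.01],
    [[0,0,0.015],[0,0,0],0.01],
    [[0,0,0.008],[0,0,0],0.01],
    [[0,0,0.004],[0,0,0],0.01],
    [[0,0,0.003],[0,0,0],0.01],
    [[0,0,0.002],[0,0,0],0.01],
    [[0,0,0.001],[0,0,0],0.01]
  ]
}}

```text
time_s: 25.47
position: [0.4833, -0.3079, 0.1006]
tool_rot: [0.0, 1.0, 0.019, 0.001]
contact_force: [-0.2, 0.3, -2.1]
opening: 0.0222
grasp_force: 44.3
```

Request:
{"api": "arm_command", "payload": {
  "targets": [
    [[0,0,0.001],[0,0,0],0.01],
    [[0,0,0.001],[0,0,0],0.01],
    [[0,0,0.001],[0,0,0],0.01],
    [[0,0,0],[0,0,0],0.01]
  ]
}}

```text
time_s: 25.8
position: [0.4829, -0.3078, 0.0971]
tool_rot: [0.0, 1.0, 0.019, 0.0]
contact_force: [0.2, -0.5, 0.6]
opening: 0.0223
grasp_force: 44.4
```

Request:
{"api": "arm_command", "payload": {
  "targets": [
    [[0,0,0.001],[0,0,0],0.01],
    [[0,0,0.001],[0,0,0],0.01],
    [[0,0,0],[0,0,0],0.01]
  ]
}}

```text
time_s: 26.05
position: [0.483, -0.308, 0.0968]
tool_rot: [0.001, 1.0, 0.019, 0.001]
contact_force: [-4.8, 2.5, 12.5]
opening: 0.0221
grasp_force: 45.8
```

Seated at 0.0968, 0.0969 expected. Releasing and rising clear.

Request:
{"api": "arm_command", "payload": {
  "targets": [
    [[0,0,-0.002],[0,0,0],0.01],
    [[0,0,0],[0,0,0],0.03],
    [[0,0,0],[0,0,0],0.045],
    [[0,0,0],[0,0,0],0.045],
    [[0,0,-0.02],[0,0,0],0.05],
    [[0,0,-0.035],[0,0,0],0.05],
    [[0,0,-0.04],[0,0,0],0.05],
    [[0,0,-0.04],[0,0,0],0.05]
  ]
}}

```text
time_s: 26.72
position: [0.4819, -0.3069, 0.232]
tool_rot: [-0.001, 1.0, 0.019, -0.001]
contact_force: [0.2, -0.2, -0.3]
opening: 0.0499
grasp_force: 0.0
```

Request:
{"api": "arm_command", "payload": {
  "targets": [
    [[0.005,-0.03,-0.025],[0,0,0],0.05],
    [[0.01,-0.038,-0.01],[0,0,0],0.05],
    [[0.01,-0.038,0],[0,0,0],0.05],
    [[0.01,-0.038,0],[0,0,0],0.05],
    [[0.01,-0.03,0],[0,0,0],0.05],
    [[0,-0.015,0],[0,0,0],0.05],
    [[0,0,0],[0,0,0],0.05],
    [[0,0,0],[0,0,0],0.05]
  ]
}}

```text
time_s: 27.38
position: [0.5204, -0.1163, 0.2666]
tool_rot: [0.0, 1.0, 0.02, -0.0]
contact_force: [1.1, -0.1, -0.3]
opening: 0.05
grasp_force: 0.0
```

```bash
python3 - <<'E'
from h import *
s=get_state();print(s['time_s'],s['position'],s['contact_force'])
c=camera_info('wrist');im=snapshot('wrist');cv2.imwrite('pics/w14.png',im[:,:,::-1]);np.save('w14c.npy',c,allow_pickle=True);g=cv2.cvtColor(im,7)
for w in(5,8):
  for z in(.108,.1):
    print('ov lid',w,z,refine(c,g,(.5285,-.108),.112,.08,3,z,w,0),'rd lid',refine(c,g,(.479,-.308),.084,.084,0,z,w,0))
print('ov jar',[refine(c,g,(.529,-.107),.156,.112,2.4,z,9,1) for z in(.05,.06)],'rd jar',refine(c,g,(.48,-.307),.12,.12,0,.05,9,1))
# oval knob side lines
k=proj(c,[[.5285+a,-.108+b,.14] for b in(-.01,.01) for a in(-.02,.02)]);print(k.tolist())
for i in(0,2): l=fitline(g,k[i],k[i+1],6);print(ang(c,l,.14))
print(proj(c,[[.5285,-.108,.108],[.479,-.308,.108]]))
E
```

```text
27.3833 [ 0.52037069 -0.11625692  0.26655522] [ 1.09348749 -0.13206109 -0.33050272]
ov lid 5 0.108 (array([ 0.5307, -0.1095]), 0.1118, 0.0781, 2.4, 55) rd lid (array([ 0.4812, -0.3094]), 0.0821, 0.0806, 154.1, 48)
ov lid 5 0.1 (array([ 0.5295, -0.1094]), 0.1137, 0.0803, 2.4, 68) rd lid (array([ 0.4787, -0.314 ]), 0.0851, 0.0824, 97.6, 37)
ov lid 8 0.108 (array([ 0.5271, -0.1078]), 0.1185, 0.0809, 177.4, 47) rd lid (array([ 0.4811, -0.3093]), 0.0838, 0.0803, 162.5, 44)
ov lid 8 0.1 (array([ 0.5291, -0.1094]), 0.1157, 0.08, 2.3, 51) rd lid (array([ 0.4784, -0.314 ]), 0.0861, 0.0822, 160.3, 41)
ov jar [(array([ 0.5277, -0.1076]), 0.1641, 0.1171, 3.7, 67), (array([ 0.5293, -0.1077]), 0.1599, 0.1139, 3.8, 68)] rd jar (array([ 0.4747, -0.3075]), 0.1407, 0.113, 45.8, 38)
[[319.6, 231.4], [321.6, 186.5], [297.1, 230.5], [298.3, 185.5]]
2.1709821842391337
2.5921348747441457
[[310.  202.3]
 [505.9 258.8]]
```

```bash
python3 - <<'E'
from h import *
c=np.load('w14c.npy',allow_pickle=True).item();g=cv2.cvtColor(cv2.imread('pics/w14.png'),6)
a=np.radians(9.3);Rm=np.array([[np.cos(a),-np.sin(a)],[np.sin(a),np.cos(a)]])
C=proj(c,[[*(Rm@v+[.4395,.091]),.108] for v in np.array([(-1,-1),(1,-1),(1,1),(-1,1)])*.04]);print(C.tolist())
for i in range(4):
    l=fitline(g,C[i],C[(i+1)%4],5);print(round(ang(c,l,.108)%90,1),np.round(cast(c,np.mean(l,0),.108),4))
J=proj(c,[[*(Rm@v+[.4395,.091]),.05] for v in np.array([(-1,-1),(1,-1),(1,1),(-1,1)])*.057])
for i in range(4): l=fitline(g,J[i],J[(i+1)%4],7);print('jar',round(ang(c,l,.05)%90,1))
E
```

```text
[[161.0, 310.4], [141.3, 238.2], [63.2, 247.4], [87.3, 318.6]]
9.6 [[0.4472 0.0518 0.108 ]]
9.2 [[0.479  0.0973 0.108 ]]
0.3 [[0.434  0.1321 0.108 ]]
9.2 [[0.403  0.0843 0.108 ]]
jar 8.8
jar 9.2
jar 9.5
jar 9.9
```

The square lid lies at 9.3° and its jar at 9.3°, at the right height. Everything is consistent, so I'm handing in.

```bash
python3 -c "
from station import *
print(hand_in())"
```

```text
the job is handed in; nothing more can be done
None
```

All three lids are back on the jars they match and measure fully down, the square one squared to its jar and the oval one along its jar to within about a degree, and the job was handed in at about 27 s.

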